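# Lay the separator on the complete layer and stack the next layer of heat sinks

### The arm

A 7-joint arm with a two-finger parallel gripper is mounted at the origin on a cart in front of the work surface, level with it; the furniture and walls round the work are solid. World frame = base frame: x ahead of the robot, y to its left, z up, the work surface at z = 0. Lengths are in m, angles in rad, forces in N, time in s.
With the tool pointing down it reaches from about 0.425 to 0.95 m from the base axis. Payload 4.7 kg.
Tool frame: the origin (TCP) lies midway between the tips of the shut fingers; the grasp point (between the pads) lies 19 mm behind it; z points along the fingers, y is the line along which they close (so a half turn about z gives the same grasp; the last joint's range is limited). The gripper opens to 87 mm and grips with 3 to 60 N. Pads are 19 mm wide; open, the fingers measure 117 mm over their backs; the gripper's body (75 mm by 190 mm) begins 51 mm behind the grasp point.
Start: joints at [1.255, 0.469, -0.049, 1.532, 0.024, 1.141, -0.082], TCP at [0.191, -0.647, 0.223] pointing down, gripper open.
Joint ranges: [-2.59, 2.59], [-0.33, 1.99], [-1.39, 1.29], [0.1, 2.45], [-1.04, 4.18], [0.21, 1.99], [-2.66, 2.66]. Speed limits (rad/s): [2.57, 2.57, 3.14, 3.14, 3.14, 3.14, 3.14].

### API

Orientations are given as a unit quaternion [x, y, z, w].
In Python, from cell import observe, viewer, workorder gives the robot as it stands.
- The arm moves only by the tool step_arm, never from a script. Its argument "series" is one flat list of numbers, 7 for each row, row after row: the shift along the tool's x, y, z scaled (see below), then the turn, a rotation vector about the tool's x, y, z scaled (see below), then the opening, from 0 (shut) to 1 (fully open). In form: [dx, dy, dz, wx, wy, wz, fingers, dx, dy, dz, wx, wy, wz, fingers, ...]. A call has 1 to 8 rows; each row is the pose to reach, as a shift and turn from the pose commanded when the call began, along the tool's axes at that moment; what a row does not reach only later rows make up. The controller multiplies each number of a shift by 120 mm and each number of a turn by 45 degrees. A row lasts 1/12 s, in which the tool goes at most 41.7 mm and 7.16 degrees, less where a joint would pass 70% of its speed; a pose out of reach is approached as far as the arm can. A call with a number of a shift or a turn outside -1 to 1 is refused whole. A call with a gripper value outside its range is refused whole. The fingers move at their own pace and stop on an object; "squeeze" is the grip in N (left out, the last holds). Time passes only in rows, so rows that repeat a pose let the fingers close. It gives the time, the measured TCP pose, the force, the opening and the grip force at its end, in the units of the state.
- observe(): the state, without advancing time (a new reading comes with each control period).
- viewer.camera(name): name is "side" or "top"; returns a dict with "frame" (400x640x3 uint8, red, green, blue), "fovy" (degrees; the focal length in pixels is half the picture's height over the tangent of half this angle, whatever the lens; pixels are square), "cx", "cy" (the principal point, pixels), "k1" (the pictures are not rectified: a ray, as slopes to the right and down, at radius r is drawn at 1 + k1 r^2 times it, then the intrinsics apply), "pose" (4x4, takes a point from camera to world coordinates). Camera axes: x right, y down, z forward; pixel columns grow to the right and rows downward; lengths in m; the calibration is good to about 2 mm. A picture is of the moment at which its call begins. There is no depth.
- workorder.hand_in(): hands the job in; it is judged then, once.
The state is a dict: "t": time; "joint_pos": joint angles; "joint_vel": joint speeds; "joint_efforts": joint torques, N m; "tool_pos": TCP position; "orientation": TCP orientation; "wrist_force": force on the tool from outside, world axes, zero at the start; "moment": the same for the moment, N m; "width": opening from 0.0 (shut) to 1.0 (fully open); "grasp_force": force on a finger pad.
Only numpy, scipy, OpenCV 4.12 (cv2) and the standard library are available. Lean on these libraries where they do the work, as an engineer would, in place of code of your own. Each camera call takes 0.05 s, during which the arm holds its last target. There are 200 camera calls.

### The job

One bay of the grey twin carrier holds a complete layer of two black heat sinks; the other holds one heat sink and a tin, and stays as it is, like everything else on the bench. Draw the orange separator sheet out of its green rack by its free end, put it down on the bench, take it again by the middle of its long sides (the only place where the carrier's corner posts leave room for fingers) and lay it flat on the complete layer, down between the posts. Once you have let go of it, stack the two heat sinks from the bench on it, fins up, one squarely above each heat sink of the layer below.

Things in the scene. Friction and masses are not known exactly. Their poses are not given: they have to be found in the camera images.
- carrier: grey twin carrier, fixed, 162 (x) x 188 (y) mm, base 5 mm thick; origin: centre of underside. Two bays at y = +48 and -48 mm, each 142 (x) x 70 mm (y) between four L-shaped corner posts, 4 mm thick, tops 50 mm above the bench; they leave the middle 68 mm of each long side and the middle of each end open. Each bay has two places, at x = -34 and +34 mm.
- bay_1 (a point): middle of the floor of the bay on the carrier's +y side, 5 mm above the bench; axes as the carrier's
- bay_2 (a point): middle of the floor of the bay on the carrier's -y side, 5 mm above the bench; axes as the carrier's
- rack: green separator rack, fixed, 94 (x) x 84 (y) x 36 mm high: floor 14 mm above the bench, side walls, back wall and a roof (inner height 18 mm, inner width 76 mm); open only at its front, which faces the rack's own -x. Origin: centre of the underside.
- separator: orange rigid separator sheet, 136 (x) x 64 (y) x 8 mm, 80 g; origin: centre of the underside, z up. It starts flat on the rack's floor with its long side along the rack's x axis; about 48 to 52 mm of its -x end stands out of the rack's front, 14 mm above the bench.
- sink_a: black heat sink, 40 (x) x 60 (y) x 27 mm high, 110 g: 5 mm base, nine upright fins running along x with level tips; grip it across x (40 mm). Origin: centre of the underside, z up to the fin tips. It starts in bay_1, its y axis along the bay's long side.
- sink_b: black heat sink, 40 (x) x 60 (y) x 27 mm high, 110 g: 5 mm base, nine upright fins running along x with level tips; grip it across x (40 mm). Origin: centre of the underside, z up to the fin tips. It starts in bay_1 or bay_2, its y axis along the bay's long side: the bay it stands in is the complete one.
- sink_c: black heat sink, 40 (x) x 60 (y) x 27 mm high, 110 g: 5 mm base, nine upright fins running along x with level tips; grip it across x (40 mm). Origin: centre of the underside, z up to the fin tips. It starts in bay_2, its y axis along the bay's long side.
- paste_tin: small round tin with a tan lid, 54 mm across, 22 mm high; origin: centre of the underside. It starts in bay_1 or bay_2, in the place that would make up the layer there; it stays
- sink_d: black heat sink, 40 (x) x 60 (y) x 27 mm high, 110 g: 5 mm base, nine upright fins running along x with level tips; grip it across x (40 mm). Origin: centre of the underside, z up to the fin tips. It starts on the bench; to be stacked.
- sink_e: black heat sink, 40 (x) x 60 (y) x 27 mm high, 110 g: 5 mm base, nine upright fins running along x with level tips; grip it across x (40 mm). Origin: centre of the underside, z up to the fin tips. It starts on the bench; to be stacked.
- amber_bottle: brown bottle with black cap, 33 mm across, 74 mm high, bystander; origin: centre of the underside
- black_tape: roll of black tape lying flat, 62 mm across, 19 mm high, bystander; origin: centre of the underside
- cutters: side cutters with blue handles lying flat, 120 (x) x 44 (y) x 10 mm, bystander; origin: centre of the underside
Things that resemble listed ones, but are neither listed nor needed, are in the scene too. Several things have the shape of the rack; the one meant has the colours described above.

How it is judged:
On the way, in this order (a step that is already met when the one before it is completed fails the run):
1. the separator has been drawn out of the rack by 30 mm or more and lies low, let go of and at rest, to be taken again (x of separator in the frame of rack below -0.06 m and height (world z) of separator below 0.025 m and contact force between the fingers and separator below 0.1 N and linear speed of separator below 0.02 m/s), for 0.1 s.
2. the separator lies flat on the complete layer, let go of, with nothing stacked on it yet (((horizontal distance between sink_b and bay_1 below 0.05 m and horizontal distance between separator and bay_1 below 0.01 m and z of separator in the frame of bay_1 between 0.024 and 0.03 m and angle between separator's own z axis and vertical below 0.06 rad and angle between the x axis of separator and the x axis of carrier, either way round below 0.12 rad) or (horizontal distance between sink_b and bay_2 below 0.05 m and horizontal distance between separator and bay_2 below 0.01 m and z of separator in the frame of bay_2 between 0.024 and 0.03 m and angle between separator's own z axis and vertical below 0.06 rad and angle between the x axis of separator and the x axis of carrier, either way round below 0.12 rad)) and contact force between each of the fingers, sink_d, sink_e and separator below 0.1 N and linear speed of separator below 0.02 m/s), for 0.2 s.
At the end, for the whole second after the job is handed in: The separator lies flat (within 0.06 rad) and in line (0.12 rad) on the two heat sinks of the complete bay, its middle within 10 mm of the bay's middle; the two heat sinks from the bench stand upright on it, fins up, one above each lower heat sink within 12 mm and 0.15 rad; all at rest (((horizontal distance between sink_b and bay_1 below 0.05 m and horizontal distance between separator and bay_1 below 0.01 m and z of separator in the frame of bay_1 between 0.024 and 0.03 m and angle between separator's own z axis and vertical below 0.06 rad and angle between the x axis of separator and the x axis of carrier, either way round below 0.12 rad and ((horizontal distance between sink_d and sink_b below 0.012 m and z of sink_d in the frame of separator between 0.006 and 0.011 m and angle between each of sink_d, sink_e's own z axis and vertical below 0.08 rad and angle between the y axis of sink_d and the y axis of sink_b, either way round below 0.15 rad and horizontal distance between sink_e and sink_a below 0.012 m and z of sink_e in the frame of separator between 0.006 and 0.011 m and angle between the y axis of sink_e and the y axis of sink_a, either way round below 0.15 rad) or (horizontal distance between sink_e and sink_b below 0.012 m and z of sink_e in the frame of separator between 0.006 and 0.011 m and angle between each of sink_e, sink_d's own z axis and vertical below 0.08 rad and angle between the y axis of sink_e and the y axis of sink_b, either way round below 0.15 rad and horizontal distance between sink_d and sink_a below 0.012 m and z of sink_d in the frame of separator between 0.006 and 0.011 m and angle between the y axis of sink_d and the y axis of sink_a, either way round below 0.15 rad))) or (horizontal distance between sink_b and bay_2 below 0.05 m and horizontal distance between separator and bay_2 below 0.01 m and z of separator in the frame of bay_2 between 0.024 and 0.03 m and angle between separator's own z axis and vertical below 0.06 rad and angle between the x axis of separator and the x axis of carrier, either way round below 0.12 rad and ((horizontal distance between sink_d and sink_b below 0.012 m and z of sink_d in the frame of separator between 0.006 and 0.011 m and angle between each of sink_d, sink_e's own z axis and vertical below 0.08 rad and angle between the y axis of sink_d and the y axis of sink_b, either way round below 0.15 rad and horizontal distance between sink_e and sink_c below 0.012 m and z of sink_e in the frame of separator between 0.006 and 0.011 m and angle between the y axis of sink_e and the y axis of sink_c, either way round below 0.15 rad) or (horizontal distance between sink_e and sink_b below 0.012 m and z of sink_e in the frame of separator between 0.006 and 0.011 m and angle between each of sink_e, sink_d's own z axis and vertical below 0.08 rad and angle between the y axis of sink_e and the y axis of sink_b, either way round below 0.15 rad and horizontal distance between sink_d and sink_c below 0.012 m and z of sink_d in the frame of separator between 0.006 and 0.011 m and angle between the y axis of sink_d and the y axis of sink_c, either way round below 0.15 rad)))) and linear speed of each of separator, sink_d, sink_e below 0.02 m/s); the robot touches nothing.
It fails at once if a bystander (bottle, tape, cutters, tin) is moved more than 25 mm (distance of any of amber_bottle, black_tape, cutters, paste_tin from where it was at the start of the episode above 0.025 m).
It fails at once if a heat sink in the carrier is moved more than 25 mm (distance of any of sink_a, sink_b, sink_c from where it was at the start of the episode above 0.025 m).
It also fails if it takes over 72 s, if anything falls off the work surface, if the arm or the gripper's body presses on something with over 40 N, if the wrist force passes 120 N, or if a joint passes its speed limit or range.

## Working session

There is one attempt and no reset: what is moved stays moved. The work goes in short steps, Python scripts to look and compute and a tool call to move; the robot and the scene stay as the last step left them, time stands still between calls to the robot, and variables do not carry over. Pictures are saved under pics/ and viewed, at most 12 in all, crops included, and the job is handed in when it is done.

Besides the shell and the picture viewer there is one more tool, called after "Call:" as name(argument=value, ...) on one line, values as JSON. step_arm: Moves the arm, as the interface text tells. Shifts and turns lie within -1 to 1; 1 stands for 120 mm of shift or 45 degrees of turn. Its arguments: {"type":"object","properties":{"series":{"type":"array","items":{"type":"number","minimum":-1,"maximum":1}},"squeeze":{"type":"number"}},"required":["series"]}

```bash
mkdir -p pics; ls; cat > h.py <<'E'
import numpy as np, cv2
from cell import observe, viewer, workorder
def K(c):
    f=c['frame'].shape[0]/2/np.tan(np.radians(c['fovy'])/2); return f,c['cx'],c['cy'],c['k1']
def cast(c,px,z):
    """pixels (N,2) -> world points on plane z"""
    f,cx,cy,k=K(c); px=np.atleast_2d(np.array(px,float))
    d=(px-[cx,cy])/f; u=d.copy()
    for _ in range(30): u=d/(1+k*(u**2).sum(1,keepdims=True))
    P=np.array(c['pose']); D=np.c_[u,np.ones(len(u))]@P[:3,:3].T; o=P[:3,3]
    return o+D*((z-o[2])/D[:,2])[:,None]
def proj(c,pts):
    f,cx,cy,k=K(c); P=np.array(c['pose']); q=(np.atleast_2d(pts)-P[:3,3])@P[:3,:3]
    u=q[:,:2]/q[:,2:]; return u*(1+k*(u**2).sum(1,keepdims=True))*f+[cx,cy]
def save(img,n): cv2.imwrite('pics/'+n,img[:,:,::-1])
E
python3 - <<'E'
from h import *
for n in('top','side'):
    c=viewer.camera(n); save(c['frame'],n+'0.png'); print(n,K(c),np.round(c['pose'],3).tolist())
s=observe();print(s['tool_pos'],s['orientation'],s['width'],s['t'])
E
```

```text
pics
top (np.float64(517.2501878577048), 314.07326974474796, 196.84850224651314, 0.0007058685726943615) [[-0.003, -0.985, 0.17, 0.221], [-0.997, 0.015, 0.071, -0.076], [-0.072, -0.169, -0.983, 1.575], [0.0, 0.0, 0.0, 1.0]]
side (np.float64(447.78112098245657), 319.6881063805142, 198.49347708811678, 0.016458626047057553) [[-0.882, -0.268, 0.389, -0.033], [-0.471, 0.539, -0.698, 0.946], [-0.022, -0.799, -0.601, 0.843], [0.0, 0.0, 0.0, 1.0]]
[ 0.19079277 -0.64691301  0.22159352] [ 9.89735744e-01  1.42906879e-01 -1.65385348e-04 -8.67834716e-04] 1.0048507232623474 0.1
```

View pics/top0.png

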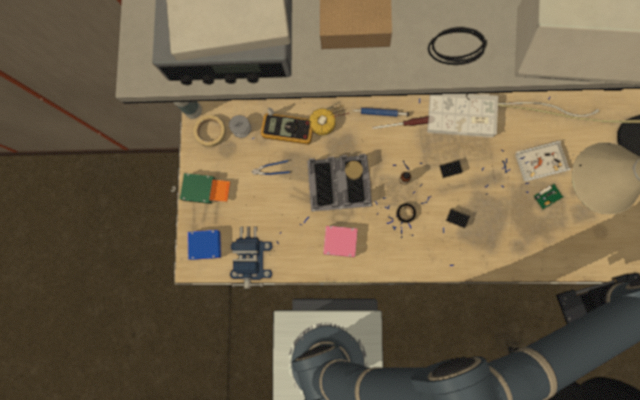

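View pics/side0.png

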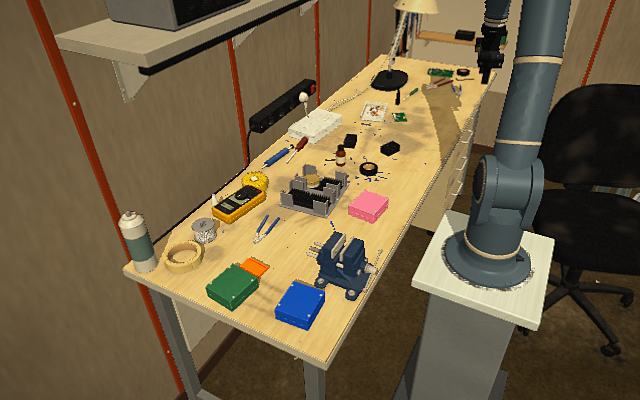

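Top view: green rack at (197,188) with the orange end at (221,190) pointing right (world -y), carrier at (340,182), with two sinks in its left bay and tin plus sink in the right bay. Bench sinks at (453,168) and (459,217).

Lookalikes for the rack: blue box (205,245), pink box (341,241), green box (197,188). By colour I choose the green one with the orange sheet. For the sinks, the tape (406,212) and bottle (405,177) are dark too. I'll check with a close crop.

```bash
cat > m.py <<'E'
from h import *
def comps(mask,amin):
    n,l,st,ce=cv2.connectedComponentsWithStats(mask.astype(np.uint8))
    return [(l==i) for i in range(1,n) if st[i,4]>=amin]
def rects(c,mask,z,amin=30):
    out=[]
    for m in comps(mask,amin):
        ys,xs=np.nonzero(m); w=cast(c,np.c_[xs,ys],z)[:,:2]
        (cx,cy),(a,b),t=cv2.minAreaRect((w*1000).astype(np.float32))
        if a<b: a,b,t=b,a,t-90   # t = angle of long side from x
        out.append(dict(px=(round(xs.mean()),round(ys.mean())),mean=(w.mean(0)*1000).round(1).tolist(),box=(round(cx,1),round(cy,1)),size=(round(a),round(b)),ang=round((t+90)%180-90,1),n=len(xs)))
    return out
E
python3 - <<'E'
from m import *
t=viewer.camera('top'); s=viewer.camera('side')
for n,c in(('top',t),('side',s)):
    hsv=cv2.cvtColor(c['frame'],cv2.COLOR_RGB2HSV); H,S,V=cv2.split(hsv)
    roi=np.zeros(H.shape,bool)
    if n=='top': roi[95:285,175:600]=1
    else: roi[100:340,130:500]=1
    for name,mk,z in(('orange',(H>=5)&(H<=13)&(S>200)&(V>150)&roi,.022),('green',(H>50)&(H<85)&(S>80)&roi,.036),('dark',(V<55)&roi,.027),('pink',(H>160)&(S>60)&(V>120)&roi,.036)):
        for r in rects(c,mk,z,25): print(n,name,r)
a=cv2.resize(t['frame'][140:270,170:390],None,fx=3.6,fy=3.6,interpolation=cv2.INTER_CUBIC)[:300]
b=cv2.resize(s['frame'][165:315,190:430],None,fx=3.3,fy=3.3,interpolation=cv2.INTER_CUBIC)
b=cv2.resize(s['frame'][160:250,260:420],None,fx=3.3,fy=3.3,interpolation=cv2.INTER_CUBIC)
im=np.zeros((600,800,3),np.uint8); im[:300,:a.shape[1]]=a[:300]; im[300:300+b.shape[0],:b.shape[1]]=b
e=cv2.resize(t['frame'][145:235,395:480],None,fx=3.1,fy=3.1,interpolation=cv2.INTER_CUBIC); im[300:300+e.shape[0],530:530+e.shape[1]]=e
save(im,'crop1.png')
E
```

```text
top orange {'px': (219, 190), 'mean': [514.8, 330.5], 'box': (514.8, 330.6), 'size': (58, 50), 'ang': -5.6, 'n': 286}
top green {'px': (196, 188), 'mean': [521.4, 400.7], 'box': (521.4, 399.9), 'size': (89, 80), 'ang': 82.3, 'n': 650}
top green {'px': (549, 197), 'mean': [477.2, -655.5], 'box': (477.9, -652.4), 'size': (67, 41), 'ang': -59.3, 'n': 209}
top dark {'px': (273, 125), 'mean': [718.3, 163.5], 'box': (719.6, 165.5), 'size': (56, 45), 'ang': -9.7, 'n': 127}
top dark {'px': (298, 128), 'mean': [706.2, 86.4], 'box': (706.4, 88.8), 'size': (68, 54), 'ang': 79.3, 'n': 263}
top dark {'px': (451, 168), 'mean': [568.9, -377.7], 'box': (568.8, -377.8), 'size': (57, 34), 'ang': -74.7, 'n': 213}
top dark {'px': (323, 184), 'mean': [529.2, 6.7], 'box': (529.2, 6.9), 'size': (131, 49), 'ang': 4.4, 'n': 652}
top dark {'px': (406, 175), 'mean': [550.2, -244.0], 'box': (550.5, -244.2), 'size': (19, 13), 'ang': 42.7, 'n': 31}
top dark {'px': (355, 190), 'mean': [507.3, -89.6], 'box': (510.5, -89.6), 'size': (79, 47), 'ang': 2.2, 'n': 365}
top dark {'px': (406, 213), 'mean': [434.3, -238.5],
[... 2185 characters left out ...]
': 192}
side dark {'px': (428, 239), 'mean': [150.0, 26.4], 'box': (156.3, 53.8), 'size': (121, 27), 'ang': 89.9, 'n': 67}
side dark {'px': (463, 245), 'mean': [60.5, 9.0], 'box': (63.8, 2.5), 'size': (93, 32), 'ang': -58.6, 'n': 148}
side dark {'px': (358, 252), 'mean': [294.6, 159.9], 'box': (295.1, 157.9), 'size': (80, 9), 'ang': 89.3, 'n': 53}
side dark {'px': (338, 264), 'mean': [323.6, 220.5], 'box': (324.3, 217.5), 'size': (41, 20), 'ang': -70.9, 'n': 30}
side dark {'px': (234, 335), 'mean': [428.4, 513.5], 'box': (427.7, 515.1), 'size': (30, 19), 'ang': 88.7, 'n': 94}
side pink {'px': (368, 206), 'mean': [344.5, -21.8], 'box': (344.6, -24.3), 'size': (128, 98), 'ang': 84.1, 'n': 853}
```

View pics/crop1.png

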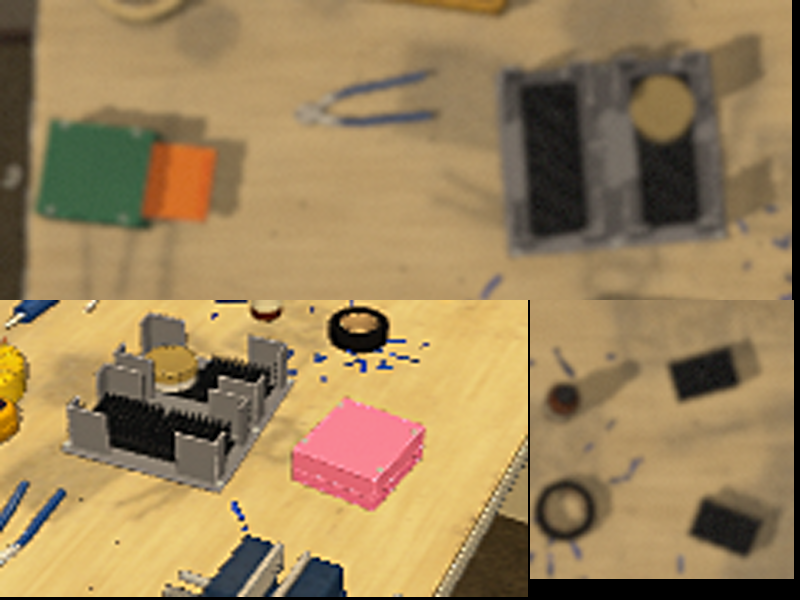

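The crop confirms the choice: green rack with the orange end. The carrier's left (+y) bay holds the two sinks, so that is the complete one. I'll refine the measurements once, then move.

```bash
cat >> m.py <<'E'
def ray(c,p):
    a=cast(c,p,0.)[0];b=cast(c,p,.1)[0];d=b-a;return a,d/np.linalg.norm(d)
def tri(c1,p1,c2,p2):
    a,u=ray(c1,p1);b,v=ray(c2,p2);s=np.linalg.lstsq(np.c_[u,-v],b-a,rcond=None)[0]
    P,Q=a+u*s[0],b+v*s[1];return (P+Q)/2,np.linalg.norm(P-Q)
def pick(mask,near):
    ms=comps(mask,15);return min(ms,key=lambda m:np.hypot(*(np.argwhere(m).mean(0)[::-1]-near)))
def cen(m): return np.argwhere(m).mean(0)[::-1]
E
python3 - <<'E'
from m import *
t=viewer.camera('top'); s=viewer.camera('side')
hs={k:cv2.split(cv2.cvtColor(c['frame'],cv2.COLOR_RGB2HSV)) for k,c in(('t',t),('s',s))}
print('V rows', hs['t'][2][168,440:475].tolist()); 
for th in(50,65,80):
  for pt,ps in(((453,168),(348,142)),((459,217),(390,148))):
    m1=pick(hs['t'][2]<th,pt);m2=pick(hs['s'][2]<th,ps)
    r=rects(t,m1,.0135)[0]; P,e=tri(t,cen(m1),s,cen(m2))
    print(th,r['mean'],r['box'],r['size'],r['ang'],r['n'],'| side@13.5',cast(s,cen(m2),.0135)[0,:2].round(4)*1000,m2.sum(),'tri',P.round(4),round(e,4))
H,S,V=hs['t']
print('car sat',S[182,335:350].tolist(),S[182,300:316].tolist(),H[182,335:345].tolist())
roi=np.zeros(H.shape,bool);roi[145:218,300:380]=1
for th in(60,80):
    m=(((S<th))|(V<50))&roi; m=pick(m,(340,182)); print('car',th,rects(t,m,.005))
for th in (150,180):
    m=pick((H>=4)&(H<=14)&(S>th)&(V>150),(220,190)); r=rects(t,m,.022)[0]; print(r)
im=t['frame'].copy()
g=cv2.resize(im[140:230,295:385],None,fx=6,fy=6,interpolation=cv2.INTER_NEAREST); save(g,'car.png')
E
```

```text
V rows [91, 44, 30, 25, 32, 31, 33, 32, 35, 29, 29, 28, 29, 20, 28, 21, 25, 30, 22, 25, 37, 68, 102, 120, 127, 130, 128, 129, 140, 159, 176, 181, 183, 182, 181]
50 [572.2, -380.5] (572.5, -380.3) (57, 34) -76.6 205 | side@13.5 [ 571.6 -369.7] 185 tri [ 0.5754 -0.3815  0.0062] 0.0031
50 [420.1, -393.8] (419.9, -393.7) (54, 34) 66.3 206 | side@13.5 [ 418.9 -394.2] 191 tri [ 0.4195 -0.394   0.0136] 0.0012
65 [571.9, -380.5] (572.0, -380.4) (59, 36) -75.3 228 | side@13.5 [ 571.8 -369.2] 190 tri [ 0.5753 -0.3814  0.006 ] 0.0038
65 [420.3, -393.9] (420.6, -393.9) (56, 36) 65.9 228 | side@13.5 [ 419.2 -394.8] 195 tri [ 0.4196 -0.3941  0.0139] 0.0013
80 [572.4, -380.7] (572.6, -381.2) (61, 38) -74.6 247 | side@13.5 [ 571.  -361.9] 210 tri [ 0.5777 -0.3824  0.0007] 0.0051
80 [420.4, -394.7] (420.8, -394.6) (58, 39) 66.3 254 | side@13.5 [ 418.9 -395.1] 197 tri [ 0.4196 -0.3949  0.0135] 0.0014
car sat [35, 38, 36, 37, 42, 35, 37, 39, 40, 37, 37, 40, 36, 40, 21] [107, 106, 103, 104, 103, 104, 103, 100, 83, 59, 43, 40, 41, 42, 34, 36] [18, 16, 16, 17, 16, 17, 16, 17, 17, 16]
car 60 [{'px': (337, 184), 'mean': [531.4, -35.1], 'box': (538.8, -40.0), 'size': (185, 166), 'ang': -85.7, 'n': 2726}]
car 80 [{'px': (338, 184), 'mean': [532.2, -35.6], 'box': (537.7, -39.6), 'size': (190, 169), 'ang': -85.7, 'n': 2904}]
{'px': (220, 190), 'mean': [514.6, 328.4], 'box': (515.0, 328.8), 'size': (66, 54), 'ang': -6.7, 'n': 351}
{'px': (220, 190), 'mean': [514.3, 329.5], 'box': (514.7, 329.8), 'size': (63, 52), 'ang': -6.7, 'n': 323}
```

View pics/car.png

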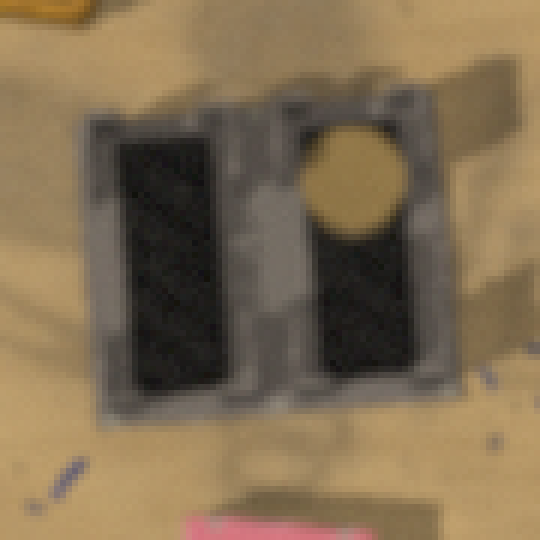

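Call:
step_arm(series=[1, -1, 0, 0, 0, 0, 1, 1, -1, 0, 0, 0, 0, 1, 1, -1, 0, 0, 0, 0, 1, 1, -1, 0, 0, 0, 0, 1, 1, -1, 0, 0, 0, 0, 1, 1, -1, 0, 0, 0, 0, 1])

```text
t: 0.8
tool_pos: [0.2745, -0.4958, 0.2231]
orientation: [0.989, 0.146, 0.0, -0.0]
wrist_force: [0.6, -1.1, -0.6]
width: 1.002
grasp_force: 0.0
```

Call:
step_arm(series=[1, -1, 0, 0, 0, 0, 1, 1, -1, 0, 0, 0, 0, 1, 1, -1, 0, 0, 0, 0, 1, 1, -1, 0, 0, 0, 0, 1, 1, -1, 0, 0, 0, 0, 1, 1, -1, 0, 0, 0, 0, 1])

```text
t: 1.3
tool_pos: [0.3545, -0.3484, 0.2229]
orientation: [0.989, 0.145, 0.0, 0.0]
wrist_force: [0.4, -0.9, -0.3]
width: 0.999
grasp_force: 0.0
```

Call:
step_arm(series=[1, -1, 0, 0, 0, 0, 1, 1, -1, 0, 0, 0, 0, 1, 1, -1, 0, 0, 0, 0, 1, 1, -1, 0, 0, 0, 0, 1, 1, -1, 0, 0, 0, 0, 1, 1, -1, 0, 0, 0, 0, 1])

```text
t: 1.8
tool_pos: [0.4356, -0.2003, 0.2227]
orientation: [0.99, 0.144, 0.0, 0.0]
wrist_force: [0.5, -1.0, 0.1]
width: 0.998
grasp_force: 0.0
```

Call:
step_arm(series=[1, -0.2, 0, 0, 0, -1, 1, 1, -0.2, 0, 0, 0, -1, 1, 1, -0.2, 0, 0, 0, -1, 1, 1, -0.2, 0, 0, 0, -1, 1, 1, -0.2, 0, 0, 0, -1, 1, 1, -0.2, 0, 0, 0, -1, 1, 1, -0.2, 0, 0, 0, -1, 1, 1, -0.2, 0, 0, 0, -1, 1])

```text
t: 2.47
tool_pos: [0.5422, -0.1477, 0.2219]
orientation: [0.861, 0.509, -0.001, 0.0]
wrist_force: [-0.3, 0.5, 1.1]
width: 1.001
grasp_force: 0.0
```

Call:
step_arm(series=[1, -1, 0, 0, 0, -0.49, 1, 1, -1, 0, 0, 0, -0.49, 1, 1, -1, 0, 0, 0, -0.49, 1, 1, -1, 0, 0, 0, -0.49, 1, 1, -1, 0, 0, 0, -0.49, 1, 1, -1, 0, 0, 0, -0.49, 1])

```text
t: 2.97
tool_pos: [0.4946, 0.0199, 0.2229]
orientation: [0.746, 0.666, 0.0, 0.001]
wrist_force: [0.3, -1.0, 0.9]
width: 1.001
grasp_force: 0.0
```

Call:
step_arm(series=[1, 0, 0, 0, 0, 0, 1, 1, 0, 0, 0, 0, 0, 1, 1, 0, 0, 0, 0, 0, 1, 1, 0, 0, 0, 0, 0, 1])

```text
t: 3.3
tool_pos: [0.5096, 0.1442, 0.2231]
orientation: [0.745, 0.668, 0.002, -0.001]
wrist_force: [0.6, 1.1, -0.1]
width: 1.001
grasp_force: 0.0
```

Call:
step_arm(series=[1, -0.13, 0, 0, 0, 0, 1, 1, -0.13, 0, 0, 0, 0, 1, 1, -0.13, 0, 0, 0, 0, 1, 1, -0.13, 0, 0, 0, 0, 1])

```text
t: 3.63
tool_pos: [0.5064, 0.2658, 0.2228]
orientation: [0.744, 0.668, 0.002, -0.002]
wrist_force: [-0.8, 0.8, 0.7]
width: 1.003
grasp_force: 0.0
```

Call:
step_arm(series=[0.56, 0, 1, 0, 0, 0, 1, 0.56, 0, 1, 0, 0, 0, 1, 0.56, 0, 1, 0, 0, 0, 1, 0.56, 0, 1, 0, 0, 0, 1, 0.56, 0, 1, 0, 0, 0, 1, 0.56, 0, 1, 0, 0, 0, 1])

```text
t: 4.13
tool_pos: [0.5156, 0.3245, 0.1024]
orientation: [0.747, 0.665, -0.001, 0.001]
wrist_force: [0.1, -0.5, 1.0]
width: 0.998
grasp_force: 0.0
```

```bash
cat >> m.py <<'E'
from scipy.spatial.transform import Rotation as R
def go(x,y,z,yaw):
    """shift (tool axes, units of 120 mm) and turn (units of 45 deg) to world mm target, yaw = tool x angle deg"""
    s=observe(); q=R.from_quat(s['orientation']).as_matrix(); d=np.array([x,y,z])/1000-s['tool_pos']
    Rt=np.array([[np.cos(a:=np.radians(yaw)),np.sin(a),0],[np.sin(a),-np.cos(a),0],[0,0,-1]])
    w=R.from_matrix(q.T@Rt).as_rotvec()
    print('t',s['t'],'tcp',np.round(np.array(s['tool_pos'])*1000,1),'yaw',round(np.degrees(np.arctan2(q[1,0],q[0,0])),2),'w',round(float(s['width']),3),'F',round(float(s['grasp_force']),1),'wf',np.round(s['wrist_force'],1),'| shift',(q.T@d/.12).round(3),'turn',(w/np.radians(45)).round(3))
E
python3 - <<'E'
from m import *
t=viewer.camera('top'); s=viewer.camera('side')
go(514,327,16,83.5)
a=cv2.resize(t['frame'][150:240,170:270],None,fx=4,fy=4);b=cv2.resize(s['frame'][200:320,190:320],None,fx=3,fy=3)
im=np.zeros((360,800,3),np.uint8);im[:,:400]=a;im[:,400:790]=b;save(im,'grip1.png')
E
```

```text
t 4.2333 tcp [516.3 325.1 104.5] yaw 83.31 w 1.001 F 0.0 wf [0.2 0.3 0.5] | shift [ 0.013 -0.023  0.737] turn [ 0.004 -0.001 -0.004]
```

View pics/grip1.png

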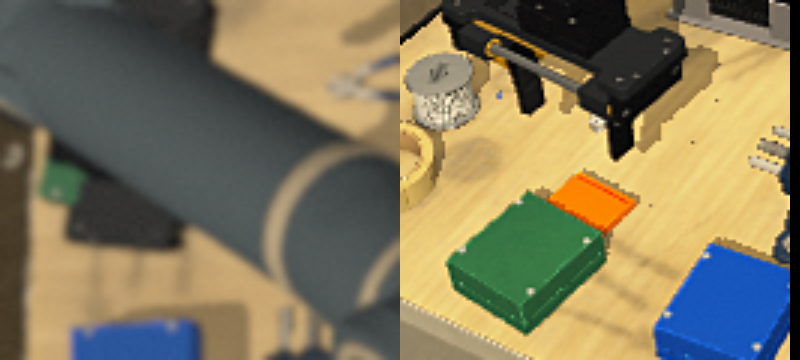

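The gripper hangs over the orange sheet end, with fingers on both sides (side crop, about (540,100) and (620,145)). I'll descend and grip.

Call:
step_arm(series=[0, -0.01, 0.35, 0, 0, 0, 1, 0, -0.01, 0.72, 0, 0, 0, 1, 0, -0.01, 0.72, 0, 0, 0, 1, 0, -0.01, 0.72, 0, 0, 0, 0.65, 0, -0.01, 0.72, 0, 0, 0, 0.5, 0, -0.01, 0.72, 0, 0, 0, 0.5, 0, -0.01, 0.72, 0, 0, 0, 0.5, 0, -0.01, 0.72, 0, 0, 0, 0.5], squeeze=40)

```text
t: 4.9
tool_pos: [0.5143, 0.3273, 0.0183]
orientation: [0.746, 0.666, 0.002, 0.0]
wrist_force: [0.0, 0.0, 2.2]
width: 0.719
grasp_force: 40.0
```

Call:
step_arm(series=[0, 0, 0, 0, 0, 0, 0.5, 0, 0, 0, 0, 0, 0, 0.5, 0, 0, 0, 0, 0, 0, 0.5])

```text
t: 5.15
tool_pos: [0.5142, 0.3272, 0.0175]
orientation: [0.746, 0.666, 0.002, 0.0]
wrist_force: [1.2, -0.6, 5.4]
width: 0.718
grasp_force: 40.0
```

Call:
step_arm(series=[-0.1, 0, 0, 0, 0, 0, 0.5, -0.25, 0, 0, 0, 0, 0, 0.5, -0.4, 0, 0, 0, 0, 0, 0.5, -0.55, 0, 0, 0, 0, 0, 0.5, -0.7, 0, 0, 0, 0, 0, 0.5, -0.85, 0, 0, 0, 0, 0, 0.5, -1, 0, 0, 0, 0, 0, 0.5, -1, 0, 0, 0, 0, 0, 0.5])

```text
t: 5.82
tool_pos: [0.4976, 0.201, 0.0148]
orientation: [0.748, 0.664, -0.004, 0.001]
wrist_force: [-0.8, -1.2, -0.7]
width: 0.726
grasp_force: 40.0
```

```bash
python3 - <<'E'
from m import *
t=viewer.camera('top'); s=viewer.camera('side')
go(470,200,2,83.5)
a=cv2.resize(t['frame'][150:240,190:290],None,fx=4,fy=4);b=cv2.resize(s['frame'][180:300,190:320],None,fx=3,fy=3)
im=np.zeros((360,800,3),np.uint8);im[:,:400]=a;im[:,400:790]=b;save(im,'pull.png')
E
```

```text
t 5.9167 tcp [498.6 205.9  15.6] yaw 83.38 w 0.723 F 40.0 wf [ 1.1  0.6 -1.5] | shift [-0.076 -0.231  0.114] turn [-0.002  0.002 -0.003]
```

View pics/pull.png

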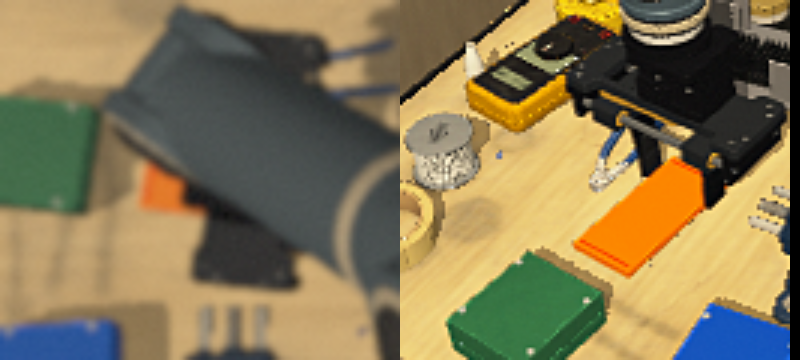

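The sheet is fully out and level. Crop shows it held at the far end, clear of the rack. I'll shift it toward the robot, lower it and let go.

Call:
step_arm(series=[0, -0.15, 0, 0, 0, 0, 0.5, 0, -0.3, 0, 0, 0, 0, 0.5, 0, -0.3, 0.05, 0, 0, 0, 0.5, 0, -0.3, 0.1, 0, 0, 0, 0.5, 0, -0.3, 0.11, 0, 0, 0, 0.5, 0, -0.3, 0.11, 0, 0, 0, 0.5])

```text
t: 6.42
tool_pos: [0.4627, 0.2128, 0.0036]
orientation: [0.746, 0.666, -0.001, -0.0]
wrist_force: [-6.7, -1.1, 14.6]
width: 0.73
grasp_force: 40.0
```

Call:
step_arm(series=[0, 0, 0, 0, 0, 0, 0.9, 0, 0, 0, 0, 0, 0, 0.9, 0, 0, 0, 0, 0, 0, 0.9, 0, 0, 0, 0, 0, 0, 0.9])

```text
t: 6.75
tool_pos: [0.4641, 0.2116, 0.0026]
orientation: [0.746, 0.666, 0.0, -0.0]
wrist_force: [0.1, 0.5, 0.1]
width: 0.882
grasp_force: 0.0
```

Call:
step_arm(series=[0, 0, -0.3, 0, 0, 0, 1, 0, 0, -0.5, 0, 0, 0, 1, 0, 0, -0.5, 0, 0, 0, 1])

```text
t: 7.0
tool_pos: [0.4665, 0.2134, 0.0667]
orientation: [0.746, 0.666, 0.004, 0.001]
wrist_force: [-0.0, 0.1, -0.8]
width: 0.983
grasp_force: 0.0
```

```bash
python3 - <<'E'
from m import *
t=viewer.camera('top'); s=viewer.camera('side')
go(470,265,2,83.5)
for n,c in(('t',t),('s',s)):
    H,S,V=cv2.split(cv2.cvtColor(c['frame'],cv2.COLOR_RGB2HSV))
    for th in(150,190):
        print(n,rects(c,(H>=3)&(H<=14)&(S>th)&(V>120)&(np.indices(H.shape)[0]>(150 if n=='t' else 200)),.008,60))
E
```

```text
t 7.1 tcp [464.5 211.5  63.5] yaw 83.44 w 0.992 F 0.0 wf [-0.1 -0.5  0.8] | shift [ 0.448 -0.006  0.513] turn [ 0.003 -0.001 -0.001]
t [{'px': (226, 210), 'mean': [453.1, 311.1], 'box': (455.9, 306.8), 'size': (36, 28), 'ang': 89.3, 'n': 71}]
t []
s [{'px': (117, 230), 'mean': [959.3, 365.8], 'box': (965.1, 362.2), 'size': (310, 7), 'ang': -30.2, 'n': 157}, {'px': (279, 271), 'mean': [455.4, 293.7], 'box': (443.9, 279.7), 'size': (136, 58), 'ang': 53.8, 'n': 108}, {'px': (157, 331), 'mean': [606.7, 571.7], 'box': (602.1, 573.9), 'size': (344, 6), 'ang': -30.2, 'n': 250}]
s [{'px': (118, 230), 'mean': [959.1, 365.4], 'box': (964.2, 362.2), 'size': (309, 6), 'ang': -30.2, 'n': 135}, {'px': (279, 271), 'mean': [455.4, 293.7], 'box': (443.9, 279.7), 'size': (136, 58), 'ang': 53.8, 'n': 108}, {'px': (157, 332), 'mean': [603.0, 573.5], 'box': (600.5, 574.6), 'size': (341, 5), 'ang': -30.3, 'n': 221}]
```

Call:
step_arm(series=[-1, 0, -0.7, 0, 0, 0, 1, -1, 0, -0.7, 0, 0, 0, 1, -1, 0, -0.7, 0, 0, 0, 1, -1, 0, -0.7, 0, 0, 0, 1])

```text
t: 7.43
tool_pos: [0.4495, 0.0883, 0.1473]
orientation: [0.747, 0.664, -0.001, 0.001]
wrist_force: [0.1, 0.5, -1.4]
width: 1.002
grasp_force: 0.0
```

Call:
step_arm(series=[-1, 0, 0, 0, 0, 0, 1, -1, 0, 0, 0, 0, 0, 1, -1, 0, 0, 0, 0, 0, 1, -1, 0, 0, 0, 0, 0, 1])

```text
t: 7.77
tool_pos: [0.4341, -0.0353, 0.1452]
orientation: [0.75, 0.661, -0.003, -0.0]
wrist_force: [-0.7, 0.2, -0.1]
width: 0.997
grasp_force: 0.0
```

```bash
python3 - <<'E'
from m import *
t=viewer.camera('top'); s=viewer.camera('side')
H,S,V=cv2.split(cv2.cvtColor(t['frame'],cv2.COLOR_RGB2HSV))
for th in(150,180): print(rects(t,(H>=3)&(H<=14)&(S>th)&(V>120)&(np.indices(H.shape)[0]>150),.008,60))
H,S,V=cv2.split(cv2.cvtColor(s['frame'],cv2.COLOR_RGB2HSV))
m=pick((H>=3)&(H<=14)&(S>150)&(V>120),(270,260));print(rects(s,m,.008))
go(470,265,2,83.5)
E
```

```text
[{'px': (244, 206), 'mean': [467.5, 255.7], 'box': (467.4, 256.7), 'size': (139, 65), 'ang': 82.8, 'n': 905}]
[{'px': (244, 206), 'mean': [467.2, 255.4], 'box': (467.5, 255.8), 'size': (134, 61), 'ang': 83.2, 'n': 818}]
[{'px': (279, 271), 'mean': [455.2, 293.1], 'box': (443.9, 279.7), 'size': (136, 58), 'ang': 53.8, 'n': 109}]
t 7.8667 tcp [435.5 -28.8 145.9] yaw 83.21 w 1.004 F 0.0 wf [ 0.9  1.  -1. ] | shift [ 2.466e+00 -1.000e-03  1.199e+00] turn [-0.003  0.    -0.006]
```

Call:
step_arm(series=[1, 0, 0, 0, 0, 0, 1, 1, 0, 0, 0, 0, 0, 1, 1, 0, 0, 0, 0, 0, 1, 1, 0, 0, 0, 0, 0, 1])

```text
t: 8.2
tool_pos: [0.45, 0.1024, 0.1475]
orientation: [0.741, 0.671, 0.003, -0.002]
wrist_force: [0.4, -0.0, 0.4]
width: 0.996
grasp_force: 0.0
```

Call:
step_arm(series=[1, 0, 0, 0, 0, 0, 1, 1, 0, 0, 0, 0, 0, 1, 1, 0, 0, 0, 0, 0, 1, 1, 0, 0, 0, 0, 0, 1])

```text
t: 8.53
tool_pos: [0.4622, 0.2222, 0.1475]
orientation: [0.742, 0.671, 0.003, -0.003]
wrist_force: [-0.4, 1.3, 0.8]
width: 1.001
grasp_force: 0.0
```

Call:
step_arm(series=[0.39, 0, 0.8, 0, 0, 0, 1, 0.39, 0, 0.8, 0, 0, 0, 1, 0.39, 0, 0.8, 0, 0, 0, 1, 0.39, 0, 0.8, 0, 0, 0, 1, 0.39, 0, 0.8, 0, 0, 0, 1])

```text
t: 8.95
tool_pos: [0.4671, 0.259, 0.0497]
orientation: [0.745, 0.667, -0.002, -0.001]
wrist_force: [-0.0, -0.3, 1.1]
width: 0.999
grasp_force: 0.0
```

```bash
python3 -c "
from m import *
go(469,255.8,2.2,83.2)"
```

```text
t 8.95 tcp [467.1 259.   49.7] yaw 83.69 w 0.999 F 0.0 wf [-0.  -0.3  1.1] | shift [-0.024  0.02   0.396] turn [-0.004  0.001  0.011]
```

Call:
step_arm(series=[-0.01, 0.01, 0.2, 0, 0, 0, 1, -0.01, 0.01, 0.39, 0, 0, 0, 1, -0.01, 0.01, 0.39, 0, 0, 0, 1, -0.01, 0.01, 0.39, 0, 0, 0, 0.5, -0.01, 0.01, 0.39, 0, 0, 0, 0.5, -0.01, 0.01, 0.39, 0, 0, 0, 0.5, -0.01, 0.01, 0.39, 0, 0, 0, 0.5, -0.01, 0.01, 0.39, 0, 0, 0, 0.5])

```text
t: 9.62
tool_pos: [0.4705, 0.2569, 0.0054]
orientation: [0.746, 0.666, 0.001, 0.0]
wrist_force: [-1.1, -0.9, 4.6]
width: 0.723
grasp_force: 40.0
```

```bash
python3 -c "
from m import *
go(455,160,80,4.3)"
```

```text
t 9.6167 tcp [470.5 256.9   5.4] yaw 83.47 w 0.723 F 40.0 wf [-1.1 -0.9  4.6] | shift [-0.817 -0.035 -0.623] turn [ 1.000e-03 -2.000e-03  1.759e+00]
```

Call:
step_arm(series=[0, 0, 0, 0, 0, 0, 0.5])

```text
t: 9.7
tool_pos: [0.4705, 0.2569, 0.0053]
orientation: [0.746, 0.666, 0.001, 0.0]
wrist_force: [-1.0, -1.1, 7.2]
width: 0.721
grasp_force: 40.0
```

Call:
step_arm(series=[0, 0, 0, 0, 0, 0, 0.5])

```text
t: 9.78
tool_pos: [0.4705, 0.2569, 0.0053]
orientation: [0.746, 0.666, 0.001, 0.0]
wrist_force: [-0.5, -1.3, 7.3]
width: 0.72
grasp_force: 40.0
```

Call:
step_arm(series=[0, 0, 0, 0, 0, 0, 0.5])

```text
t: 9.87
tool_pos: [0.4705, 0.2569, 0.0053]
orientation: [0.746, 0.666, 0.001, 0.0]
wrist_force: [-1.8, -1.6, 7.2]
width: 0.718
grasp_force: 40.0
```

Call:
step_arm(series=[0, 0, 0, 0, 0, 0, 0.85, 0, 0, 0, 0, 0, 0, 0.85, 0, 0, 0.028, 0, 0, 0, 0.85, 0, 0, 0.028, 0, 0, 0, 0.5, 0, 0, 0.028, 0, 0, 0, 0.5, 0, 0, 0.028, 0, 0, 0, 0.5, 0, 0, 0.028, 0, 0, 0, 0.5])

```text
t: 10.45
tool_pos: [0.4697, 0.2564, 0.0005]
orientation: [0.746, 0.666, -0.0, -0.0]
wrist_force: [0.5, 0.7, 0.1]
width: 0.727
grasp_force: 40.0
```

Call:
step_arm(series=[0, 0, -0.25, 0, 0, 0, 0.5, 0, 0, -0.5, 0, 0, 0.16, 0.5, -0.2, 0, -0.5, 0, 0, 0.32, 0.5, -0.4, 0, -0.5, 0, 0, 0.48, 0.5, -0.6, 0, -0.5, 0, 0, 0.64, 0.5, -0.82, -0.03, -0.5, 0, 0, 0.8, 0.5, -0.82, -0.03, -0.5, 0, 0, 0.96, 0.5, -0.82, -0.03, -0.5, 0, 0, 1, 0.5])

```text
t: 11.12
tool_pos: [0.4546, 0.1568, 0.0606]
orientation: [0.945, 0.326, -0.001, 0.001]
wrist_force: [-0.3, -0.3, -0.9]
width: 0.727
grasp_force: 40.0
```

Call:
step_arm(series=[0, 0, 0, 0, 0, 0.16, 0.5, 0, 0, 0, 0, 0, 0.32, 0.5, 0, 0, 0, 0, 0, 0.48, 0.5, 0, 0, 0, 0, 0, 0.64, 0.5, 0, 0, 0, 0, 0, 0.76, 0.5, 0, 0, 0, 0, 0, 0.76, 0.5, 0, 0, 0, 0, 0, 0.76, 0.5])

```text
t: 11.7
tool_pos: [0.4549, 0.1593, 0.0607]
orientation: [0.999, 0.039, -0.0, 0.0]
wrist_force: [-0.0, 0.4, -0.3]
width: 0.728
grasp_force: 40.0
```

```bash
python3 -c "
from m import *
go(455,160,1.0,4.3)"
```

```text
t 11.7 tcp [454.9 159.3  60.7] yaw 4.46 w 0.728 F 40.0 wf [-0.   0.4 -0.3] | shift [ 0.002 -0.006  0.497] turn [0.    0.    0.004]
```

Call:
step_arm(series=[0, 0, 0.25, 0, 0, 0, 0.5, 0, 0, 0.45, 0, 0, 0, 0.5, 0, 0, 0.49, 0, 0, 0, 0.5, 0, 0, 0.49, 0, 0, 0, 0.5])

```text
t: 12.03
tool_pos: [0.4542, 0.159, 0.0013]
orientation: [0.999, 0.039, -0.001, 0.001]
wrist_force: [-0.7, 0.3, -1.0]
width: 0.73
grasp_force: 40.0
```

Call:
step_arm(series=[0, 0, 0, 0, 0, 0, 0.85, 0, 0, 0, 0, 0, 0, 0.85, 0, 0, 0, 0, 0, 0, 0.85])

```text
t: 12.28
tool_pos: [0.4555, 0.1594, 0.0024]
orientation: [0.999, 0.038, 0.0, -0.0]
wrist_force: [0.2, 0.4, -0.4]
width: 0.83
grasp_force: 0.0
```

Call:
step_arm(series=[0, 0, -0.3, 0, 0, 0, 0.9, 0, 0, -0.6, 0, 0, 0, 1, 0, 0, -1, 0, 0, 0, 1, 0, 0, -1, 0, 0, 0, 1])

```text
t: 12.62
tool_pos: [0.459, 0.1612, 0.1283]
orientation: [0.999, 0.038, 0.006, -0.002]
wrist_force: [1.6, -0.2, 0.1]
width: 0.98
grasp_force: 0.0
```

Call:
step_arm(series=[0, 1, 0, 0, 0, 0, 1, 0, 1, 0, 0, 0, 0, 1, 0, 1, 0, 0, 0, 0, 1, 0, 1, 0, 0, 0, 0, 1])

```text
t: 12.95
tool_pos: [0.4641, 0.0313, 0.1219]
orientation: [0.999, 0.032, -0.0, 0.002]
wrist_force: [-0.7, 0.3, -0.3]
width: 1.002
grasp_force: 0.0
```

Call:
step_arm(series=[0, 1, 0, 0, 0, 0, 1, 0, 1, 0, 0, 0, 0, 1, 0, 1, 0, 0, 0, 0, 1, 0, 1, 0, 0, 0, 0, 1])

```text
t: 13.28
tool_pos: [0.4731, -0.0883, 0.122]
orientation: [1.0, 0.032, 0.0, 0.002]
wrist_force: [0.1, -0.8, 0.3]
width: 1.0
grasp_force: 0.0
```

Call:
step_arm(series=[0, 1, 0, 0, 0, 0, 1, 0, 1, 0, 0, 0, 0, 1, 0, 1, 0, 0, 0, 0, 1, 0, 1, 0, 0, 0, 0, 1])

```text
t: 13.62
tool_pos: [0.4817, -0.2084, 0.1221]
orientation: [0.999, 0.032, 0.001, 0.002]
wrist_force: [-0.1, -1.5, 0.0]
width: 1.0
grasp_force: 0.0
```

```bash
python3 - <<'E'
from m import *
t=viewer.camera('top'); s=viewer.camera('side')
np.save('t.npy',t['frame']);np.save('s.npy',s['frame'])
H,S,V=cv2.split(cv2.cvtColor(t['frame'],cv2.COLOR_RGB2HSV))
for th in(150,180): print(rects(t,(H>=3)&(H<=14)&(S>th)&(V>120)&(np.indices(H.shape)[0]>150),.008,60))
go(455,160,1,4.3)
# carrier hypothesis overlay
yaw=np.radians(4.3);C=np.array([535.7,-40])/1000
Rz=np.array([[np.cos(yaw),-np.sin(yaw)],[np.sin(yaw),np.cos(yaw)]])
def W(x,y,z): return [*(C+Rz@(np.array([x,y])/1000)),z/1000]
out=[]
for c,(x0,y0,w,h,f) in((t,(300,143,78,78,7)),(s,(270,165,85,60,7))):
    im=cv2.resize(c['frame'][y0:y0+h,x0:x0+w],None,fx=f,fy=f,interpolation=cv2.INTER_CUBIC)
    def line(P,col): 
        q=((proj(c,np.array(P))-[x0,y0]+.5)*f).astype(int); cv2.polylines(im,[q],True,col,1)
    line([W(a*81,b*94,5) for a,b in((1,1),(1,-1),(-1,-1),(-1,1))],(255,0,0))
    for by in(48,-48):
      for a in(1,-1):
        for b in(1,-1):
          line([W(a*75,by+b*39,50),W(a*34,by+b*39,50),W(a*34,by+b*35,50),W(a*71,by+b*35,50)],(0,255,0))
    out.append(im)
hh=max(o.shape[0] for o in out);im=np.zeros((hh,sum(o.shape[1] for o in out),3),np.uint8)
x=0
for o in out: im[:o.shape[0],x:x+o.shape[1]]=o;x+=o.shape[1]
im=cv2.resize(im,None,fx=800/im.shape[1],fy=800/im.shape[1]) if im.shape[1]>800 else im
save(im,'ov.png');print(im.shape)
E
```

```text
[{'px': (275, 210), 'mean': [452.5, 159.0], 'box': (453.2, 159.1), 'size': (136, 65), 'ang': 4.3, 'n': 918}]
[{'px': (275, 210), 'mean': [453.0, 159.1], 'box': (453.6, 159.1), 'size': (132, 61), 'ang': 4.5, 'n': 835}]
t 13.7167 tcp [ 481.8 -200.9  121.8] yaw 4.09 w 0.998 F 0.0 wf [-0.3  1.4 -0.4] | shift [-0.008 -3.016  1.007] turn [-0.     0.    -0.005]
(383, 800, 3)
```

View pics/ov.png

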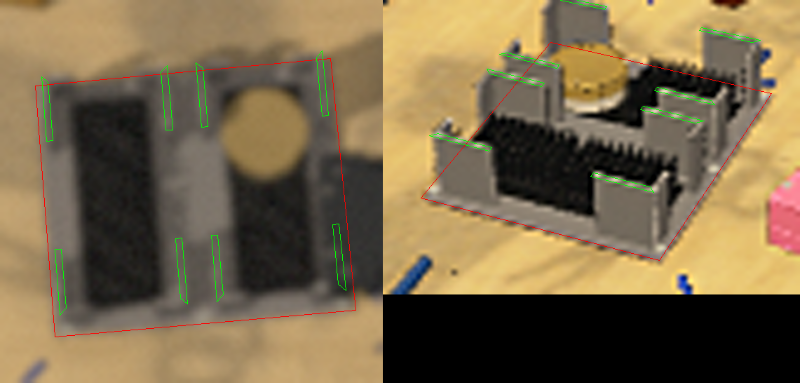

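The overlay shows the carrier fit (base at top, crop corners (36,85)–(355,310), post tops in the side view) agreeing to about 1–2 mm. The complete bay is the +y one. I'll go back to the sheet along the same commanded path.

Call:
step_arm(series=[0, -1, 0, 0, 0, 0, 1, 0, -1, 0, 0, 0, 0, 1, 0, -1, 0, 0, 0, 0, 1, 0, -1, 0, 0, 0, 0, 1])

```text
t: 14.05
tool_pos: [0.472, -0.0698, 0.1222]
orientation: [0.999, 0.045, -0.0, -0.002]
wrist_force: [-0.4, -0.1, -1.0]
width: 1.0
grasp_force: 0.0
```

Call:
step_arm(series=[0, -1, 0, 0, 0, 0, 1, 0, -1, 0, 0, 0, 0, 1, 0, -1, 0, 0, 0, 0, 1, 0, -1, 0, 0, 0, 0, 1])

```text
t: 14.38
tool_pos: [0.4627, 0.0494, 0.1226]
orientation: [0.999, 0.045, 0.001, -0.002]
wrist_force: [0.5, -0.0, 0.3]
width: 1.002
grasp_force: 0.0
```

Call:
step_arm(series=[0, -1, 0, 0, 0, 0, 1, 0, -1, 0, 0, 0, 0, 1, 0, -1, 0, 0, 0, 0, 1, 0, -1, 0, 0, 0, 0, 1])

```text
t: 14.72
tool_pos: [0.4532, 0.1692, 0.1228]
orientation: [0.999, 0.045, 0.001, -0.003]
wrist_force: [0.1, -0.2, 0.7]
width: 0.997
grasp_force: 0.0
```

Call:
step_arm(series=[0, 0, 0.3, 0, 0, 0, 1, 0, 0, 0.5, 0, 0, 0, 1, 0, 0, 0.5, 0, 0, 0, 1, 0, 0, 0.5, 0, 0, 0, 1, 0, 0, 0.5, 0, 0, 0, 1])

```text
t: 15.13
tool_pos: [0.4555, 0.16, 0.063]
orientation: [0.999, 0.038, 0.001, -0.0]
wrist_force: [0.2, -0.3, -0.8]
width: 0.997
grasp_force: 0.0
```

```bash
python3 - <<'E'
from m import *
go(455,159.3,1,4.4)
s=viewer.camera('side'); F=np.load('s.npy'); H,S,V=cv2.split(cv2.cvtColor(F,cv2.COLOR_RGB2HSV))
m=pick((H>=3)&(H<=14)&(S>150)&(V>120),(300,240)); print(m.sum(),cast(s,cen(m),.004)*1000,rects(s,m,.008))
E
```

```text
t 15.1333 tcp [455.5 160.   63. ] yaw 4.35 w 0.997 F 0.0 wf [ 0.2 -0.3 -0.8] | shift [-0.005  0.006  0.517] turn [-0.001 -0.002 -0.001]
68 [[488.15827218 178.55021963   4.        ]] [{'px': (291, 241), 'mean': [486.1, 181.9], 'box': (487.0, 182.6), 'size': (107, 54), 'ang': -34.5, 'n': 68}]
```

Call:
step_arm(series=[0, 0, 0.3, 0, 0, 0, 1, 0, 0, 0.51, 0, 0, 0, 1, 0, 0, 0.51, 0, 0, 0, 1, 0, 0, 0.51, 0, 0, 0, 0.5, 0, 0, 0.51, 0, 0, 0, 0.5, 0, 0, 0.51, 0, 0, 0, 0.5, 0, 0, 0.51, 0, 0, 0, 0.5, 0, 0, 0.51, 0, 0, 0, 0.5])

```text
t: 15.85
tool_pos: [0.4555, 0.1592, 0.0013]
orientation: [0.999, 0.037, 0.0, -0.0]
wrist_force: [0.2, -0.7, 3.4]
width: 0.731
grasp_force: 40.0
```

Call:
step_arm(series=[0, 0, -0.2, 0, 0, 0, 0.5, 0, 0, -0.5, 0, 0, 0, 0.5, 0, 0, -0.7, 0, 0, 0, 0.5, 0, 0, -0.7, 0, 0, 0, 0.5])

```text
t: 16.18
tool_pos: [0.4582, 0.1607, 0.0892]
orientation: [0.999, 0.037, 0.004, -0.001]
wrist_force: [0.2, 1.1, 0.1]
width: 0.732
grasp_force: 40.0
```

Call:
step_arm(series=[0.15, 0.2, 0, 0, 0, 0, 0.5, 0.3, 0.5, 0, 0, 0, 0, 0.5, 0.45, 0.75, 0, 0, 0, 0, 0.5, 0.55, 1, 0, 0, 0, 0, 0.5, 0.55, 1, 0, 0, 0, 0, 0.5])

```text
t: 16.6
tool_pos: [0.5325, 0.0365, 0.084]
orientation: [0.999, 0.032, 0.0, 0.002]
wrist_force: [-0.6, -0.4, -0.0]
width: 0.729
grasp_force: 40.0
```

Call:
step_arm(series=[0, 0.15, 0, 0, 0, 0, 0.5, 0, 0.3, 0, 0, 0, 0, 0.5, 0, 0.3, 0, 0, 0, 0, 0.5, 0, 0.3, 0, 0, 0, 0, 0.5])

```text
t: 16.93
tool_pos: [0.5319, 0.0077, 0.0841]
orientation: [0.999, 0.036, -0.001, 0.0]
wrist_force: [0.0, 0.1, -0.6]
width: 0.726
grasp_force: 40.0
```

```bash
python3 - <<'E'
from m import *
go(533.3,8.1,34,4.4)
s=viewer.camera('side')
save(cv2.resize(s['frame'][150:240,250:370],None,fx=6,fy=6,interpolation=cv2.INTER_CUBIC),'hov.png')
E
```

```text
t 16.9333 tcp [531.9   7.7  84.1] yaw 4.15 w 0.726 F 40.0 wf [ 0.   0.1 -0.6] | shift [ 0.012 -0.002  0.417] turn [ 0.     0.002 -0.006]
```

View pics/hov.png

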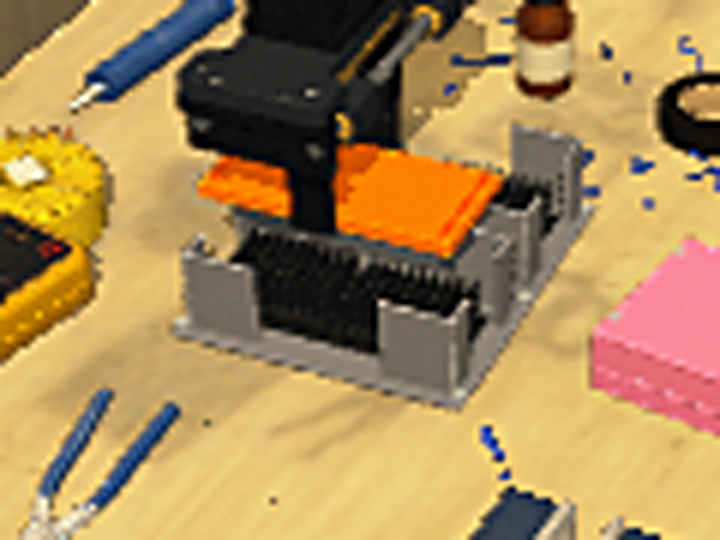

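The sheet (240–500, 150–255 in the crop) hangs level and lined up with the bay. I'll lower it in two stages and watch the force.

Call:
step_arm(series=[0.01, 0, 0.1, 0, 0, 0, 0.5, 0.01, 0, 0.2, 0, 0, 0, 0.5, 0.01, 0, 0.27, 0, 0, 0, 0.5, 0.01, 0, 0.31, 0, 0, 0, 0.5, 0.01, 0, 0.34, 0, 0, 0, 0.5, 0.01, 0, 0.34, 0, 0, 0, 0.5])

```text
t: 17.48
tool_pos: [0.5331, 0.0089, 0.0428]
orientation: [0.999, 0.038, -0.001, -0.0]
wrist_force: [-0.5, 0.3, -1.2]
width: 0.729
grasp_force: 40.0
```

Call:
step_arm(series=[0, 0, 0.03, 0, 0, 0, 0.5, 0, 0, 0.06, 0, 0, 0, 0.5, 0, 0, 0.07, 0, 0, 0, 0.5, 0, 0, 0.07, 0, 0, 0, 0.5])

```text
t: 17.82
tool_pos: [0.5337, 0.0086, 0.0354]
orientation: [0.999, 0.037, -0.0, 0.0]
wrist_force: [-0.0, 0.4, -1.7]
width: 0.726
grasp_force: 40.0
```

Call:
step_arm(series=[0, 0, 0.012, 0, 0, 0, 0.5, 0, 0, 0.02, 0, 0, 0, 0.5, 0, 0, 0.02, 0, 0, 0, 0.5])

```text
t: 18.07
tool_pos: [0.534, 0.0087, 0.0332]
orientation: [0.999, 0.037, 0.0, 0.0]
wrist_force: [-0.2, 0.6, -1.4]
width: 0.725
grasp_force: 40.0
```

Almost down, with no contact force yet. I'll go 1 mm more, release, rise and move aside to look.

Call:
step_arm(series=[0, 0, 0.01, 0, 0, 0, 0.5, 0, 0, 0.01, 0, 0, 0, 0.5, 0, 0, 0.01, 0, 0, 0, 0.8, 0, 0, 0.01, 0, 0, 0, 0.8, 0, 0, 0.01, 0, 0, 0, 0.8, 0, 0, 0.01, 0, 0, 0, 0.8, 0, 0, 0.01, 0, 0, 0, 0.8])

```text
t: 18.65
tool_pos: [0.5338, 0.0087, 0.0319]
orientation: [0.999, 0.037, -0.0, 0.0]
wrist_force: [0.4, -0.2, 0.2]
width: 0.797
grasp_force: 0.0
```

Call:
step_arm(series=[0, 0, -0.2, 0, 0, 0, 0.8, 0, 0, -0.5, 0, 0, 0, 1, 0, 0, -0.8, 0, 0, 0, 1, 0, 0, -1, 0, 0, 0, 1, 0, 0, -1, 0, 0, 0, 1])

```text
t: 19.07
tool_pos: [0.5375, 0.0092, 0.1574]
orientation: [0.999, 0.037, 0.005, 0.0]
wrist_force: [0.5, -0.3, 0.6]
width: 0.977
grasp_force: 0.0
```

Call:
step_arm(series=[-0.6, 1, 0, 0, 0, 0, 1, -0.6, 1, 0, 0, 0, 0, 1, -0.6, 1, 0, 0, 0, 0, 1, -0.6, 1, 0, 0, 0, 0, 1, -0.6, 1, 0, 0, 0, 0, 1])

```text
t: 19.48
tool_pos: [0.4681, -0.121, 0.1511]
orientation: [0.999, 0.033, -0.001, 0.001]
wrist_force: [0.2, 0.3, 1.1]
width: 0.999
grasp_force: 0.0
```

Call:
step_arm(series=[0, 1, 0, 0, 0, 0, 1, 0, 1, 0, 0, 0, 0, 1, 0, 1, 0, 0, 0, 0, 1, 0, 1, 0, 0, 0, 0, 1])

```text
t: 19.82
tool_pos: [0.48, -0.2437, 0.1515]
orientation: [0.999, 0.033, 0.0, 0.002]
wrist_force: [-1.0, -0.3, -0.0]
width: 1.0
grasp_force: 0.0
```

```bash
python3 - <<'E'
from m import *
t=viewer.camera('top'); s=viewer.camera('side')
H,S,V=cv2.split(cv2.cvtColor(t['frame'],cv2.COLOR_RGB2HSV))
for th in(150,180): print(rects(t,(H>=3)&(H<=14)&(S>th)&(V>100)&(np.indices(H.shape)[0]>150),.040,60))
go(420.4,-393.9,100,66.2+90)
for pt in((453,168),(459,217)): print(rects(t,pick(V<65,pt),.0135))
a=cv2.resize(t['frame'][143:221,300:378],None,fx=5,fy=5,interpolation=cv2.INTER_CUBIC);b=cv2.resize(s['frame'][160:225,270:352],None,fx=5,fy=5,interpolation=cv2.INTER_CUBIC)
im=np.zeros((390,800,3),np.uint8);im[:,:390]=a;im[:325,390:]=b;save(im,'laid.png')
E
```

```text
[{'px': (323, 182), 'mean': [531.0, 8.8], 'box': (531.1, 8.8), 'size': (139, 65), 'ang': 5.1, 'n': 946}]
[{'px': (323, 182), 'mean': [530.9, 8.8], 'box': (531.1, 9.0), 'size': (136, 61), 'ang': 4.2, 'n': 880}]
t 19.9167 tcp [ 480.2 -236.4  151.2] yaw 4.16 w 1.001 F 0.0 wf [ 0.3  0.6 -0.1] | shift [-0.592  1.273  0.426] turn [-1.000e-03 -1.000e-03 -3.379e+00]
[{'px': (432, 152), 'mean': [625.9, -325.5], 'box': (619.0, -324.2), 'size': (105, 41), 'ang': 74.0, 'n': 113}]
[{'px': (458, 218), 'mean': [420.2, -393.9], 'box': (420.2, -393.8), 'size': (56, 35), 'ang': 67.4, 'n': 223}]
```

View pics/laid.png

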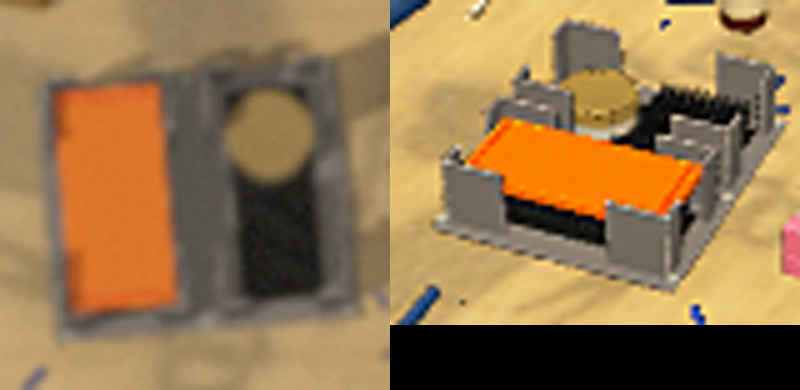

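The sheet lies flat between the posts (top crop (55–175, 85–310)), with its centre within about 1 mm. Next is the sink at top pixel (459,217).

Call:
step_arm(series=[-0.58, 1, 0, 0, 0, -1, 1, -0.58, 1, 0, 0, 0, -1, 1, -0.58, 1, 0, 0, 0, -1, 1, -0.58, 1, 0, 0, 0, -1, 1, -0.58, 1, 0, 0, 0, -1, 1, -0.58, 1, 0, 0, 0, -1, 1, -0.58, 1, 0, 0, 0, -1, 1, -0.58, 1, 0, 0, 0, -1, 1])

```text
t: 20.58
tool_pos: [0.4206, -0.3585, 0.1516]
orientation: [0.908, 0.419, 0.0, -0.001]
wrist_force: [0.1, -0.6, -0.4]
width: 0.997
grasp_force: 0.0
```

```bash
python3 -c "
from m import *
go(421.7,-393.9,50,66.3)"
```

```text
t 20.5833 tcp [ 420.6 -358.5  151.6] yaw 49.53 w 0.997 F 0.0 wf [ 0.1 -0.6 -0.4] | shift [-0.22   0.199  0.846] turn [-0.001 -0.002 -0.373]
```

Call:
step_arm(series=[-0.22, 0.2, 0, 0, 0, -0.15, 1, -0.22, 0.2, 0.3, 0, 0, -0.3, 1, -0.22, 0.2, 0.6, 0, 0, -0.37, 1, -0.22, 0.2, 0.85, 0, 0, -0.37, 1, -0.22, 0.2, 0.85, 0, 0, -0.37, 1, -0.22, 0.2, 0.85, 0, 0, -0.37, 1])

```text
t: 21.08
tool_pos: [0.4207, -0.3944, 0.049]
orientation: [0.839, 0.545, -0.0, -0.002]
wrist_force: [-0.4, -0.4, 0.3]
width: 1.001
grasp_force: 0.0
```

```bash
python3 -c "
from m import *
go(421.7,-393.9,14,66.3)"
```

```text
t 21.0833 tcp [ 420.7 -394.4   49. ] yaw 66.0 w 1.001 F 0.0 wf [-0.4 -0.4  0.3] | shift [0.007 0.007 0.291] turn [-0.004 -0.002 -0.007]
```

Call:
step_arm(series=[0.01, 0.01, 0.15, 0, 0, 0, 1, 0.01, 0.01, 0.29, 0, 0, 0, 1, 0.01, 0.01, 0.29, 0, 0, 0, 1, 0.01, 0.01, 0.29, 0, 0, 0, 0.3, 0.01, 0.01, 0.29, 0, 0, 0, 0.3, 0.01, 0.01, 0.29, 0, 0, 0, 0.3, 0.01, 0.01, 0.29, 0, 0, 0, 0.3, 0.01, 0.01, 0.29, 0, 0, 0, 0.3], squeeze=25)

```text
t: 21.75
tool_pos: [0.4225, -0.3964, 0.0162]
orientation: [0.839, 0.544, 0.0, 0.001]
wrist_force: [-0.3, 0.5, 0.5]
width: 0.711
grasp_force: 0.0
```

Call:
step_arm(series=[0, 0, 0, 0, 0, 0, 0.3, 0, 0, 0, 0, 0, 0, 0.3])

```text
t: 21.92
tool_pos: [0.4221, -0.3961, 0.0155]
orientation: [0.839, 0.544, 0.0, 0.0]
wrist_force: [-0.1, -0.9, -0.1]
width: 0.557
grasp_force: 0.0
```

Call:
step_arm(series=[0, 0, 0, 0, 0, 0, 0.3, 0, 0, 0, 0, 0, 0, 0.3, 0, 0, 0, 0, 0, 0, 0.3, 0, 0, 0, 0, 0, 0, 0.3])

```text
t: 22.25
tool_pos: [0.4219, -0.3959, 0.0152]
orientation: [0.839, 0.544, -0.0, -0.0]
wrist_force: [-1.2, -0.1, 2.2]
width: 0.449
grasp_force: 25.0
```

Call:
step_arm(series=[0, 0, -0.2, 0, 0, 0, 0.3, 0, 0, -0.5, 0, 0, 0, 0.3, 0, 0, -0.8, 0, 0, 0, 0.3, 0, 0, -1, 0, 0, 0, 0.3, 0, 0, -1, 0, 0, 0, 0.3])

```text
t: 22.67
tool_pos: [0.4252, -0.398, 0.1407]
orientation: [0.839, 0.544, 0.001, 0.005]
wrist_force: [1.2, -1.0, -0.8]
width: 0.451
grasp_force: 25.0
```

Call:
step_arm(series=[0.2, 0, 0, 0, 0, 0, 0.3, 0.5, 0, 0, 0, 0, 0, 0.3, 0.8, 0, 0, 0, 0, 0, 0.3, 1, 0, 0, 0, 0, 0, 0.3])

```text
t: 23.0
tool_pos: [0.4717, -0.2825, 0.1343]
orientation: [0.838, 0.545, 0.0, -0.001]
wrist_force: [0.8, 0.9, -1.2]
width: 0.448
grasp_force: 25.0
```

Call:
step_arm(series=[0.3, 0, 0, 0, 0, 0, 0.3, 0.6, 0, 0, 0, 0, 0, 0.3, 0.9, 0, 0, 0, 0, 0, 0.3, 1, 0, 0, 0, 0, 0, 0.3])

```text
t: 23.33
tool_pos: [0.5217, -0.17, 0.1346]
orientation: [0.837, 0.547, 0.001, -0.001]
wrist_force: [-0.9, 0.5, -0.5]
width: 0.446
grasp_force: 25.0
```

Call:
step_arm(series=[0.2, 0, 0, 0, 0, 0.15, 0.3, 0.4, -0.1, 0, 0, 0, 0.3, 0.3, 0.6, -0.2, 0, 0, 0, 0.45, 0.3, 0.8, -0.28, 0, 0, 0, 0.6, 0.3, 1, -0.28, 0, 0, 0, 0.75, 0.3, 1, -0.28, 0, 0, 0, 0.9, 0.3, 1, -0.28, 0, 0, 0, 1, 0.3, 1, -0.28, 0, 0, 0, 1, 0.3])

```text
t: 24.0
tool_pos: [0.5376, -0.0531, 0.1342]
orientation: [0.983, 0.182, -0.001, 0.0]
wrist_force: [-0.0, 0.5, -1.8]
width: 0.452
grasp_force: 25.0
```

```bash
python3 -c "
from m import *
go(565.8,11,100,4.3)"
```

```text
t 24.0 tcp [537.6 -53.1 134.2] yaw 20.93 w 0.452 F 25.0 wf [-0.   0.5 -1.8] | shift [ 0.411 -0.415  0.284] turn [-0.     0.002  0.37 ]
```

Call:
step_arm(series=[0.2, -0.2, 0, 0, 0, 0.15, 0.3, 0.41, -0.41, 0, 0, 0, 0.3, 0.3, 0.41, -0.41, 0.15, 0, 0, 0.37, 0.3, 0.41, -0.41, 0.3, 0, 0, 0.37, 0.3, 0.41, -0.41, 0.3, 0, 0, 0.37, 0.3, 0.41, -0.41, 0.3, 0, 0, 0.37, 0.3])

```text
t: 24.5
tool_pos: [0.5653, 0.0093, 0.0978]
orientation: [0.999, 0.038, -0.002, 0.0]
wrist_force: [0.3, -0.1, -0.8]
width: 0.455
grasp_force: 25.0
```

```bash
python3 -c "
from m import *
go(565.8,11,56,4.3)"
```

```text
t 24.5 tcp [565.3   9.3  97.8] yaw 4.33 w 0.455 F 25.0 wf [ 0.3 -0.1 -0.8] | shift [ 0.007 -0.014  0.349] turn [0.    0.005 0.001]
```

Call:
step_arm(series=[0.005, -0.01, 0.1, 0, 0, 0, 0.3, 0.005, -0.01, 0.2, 0, 0, 0, 0.3, 0.005, -0.01, 0.28, 0, 0, 0, 0.3, 0.005, -0.01, 0.32, 0, 0, 0, 0.3, 0.005, -0.01, 0.34, 0, 0, 0, 0.3, 0.005, -0.01, 0.34, 0, 0, 0, 0.3])

```text
t: 25.0
tool_pos: [0.5667, 0.0111, 0.0577]
orientation: [0.999, 0.037, -0.001, 0.0]
wrist_force: [-0.3, -0.2, -2.0]
width: 0.452
grasp_force: 25.0
```

Call:
step_arm(series=[0, 0, 0.005, 0, 0, 0, 0.3, 0, 0, 0.01, 0, 0, 0, 0.3, 0, 0, 0.01, 0, 0, 0, 0.3])

```text
t: 25.25
tool_pos: [0.5674, 0.0113, 0.0576]
orientation: [0.999, 0.037, 0.0, 0.0]
wrist_force: [-0.4, 0.0, -0.4]
width: 0.449
grasp_force: 25.0
```

Call:
step_arm(series=[0, 0, 0.01, 0, 0, 0, 0.3, 0, 0, 0.015, 0, 0, 0, 0.3, 0, 0, 0.015, 0, 0, 0, 0.3, 0, 0, 0.015, 0, 0, 0, 0.3])

```text
t: 25.58
tool_pos: [0.5671, 0.0112, 0.0554]
orientation: [0.999, 0.037, 0.0, 0.0]
wrist_force: [0.1, -0.2, -0.9]
width: 0.451
grasp_force: 25.0
```

Now at 55.4, which puts the sink's bottom about at the sheet top. I'll release, rise and move aside toward the second sink.

Call:
step_arm(series=[0, 0, 0.004, 0, 0, 0, 0.3, 0, 0, 0.004, 0, 0, 0, 0.65, 0, 0, 0.004, 0, 0, 0, 0.65, 0, 0, 0.004, 0, 0, 0, 0.65, 0, 0, 0.004, 0, 0, 0, 0.65, 0, 0, 0.004, 0, 0, 0, 0.65])

```text
t: 26.08
tool_pos: [0.5672, 0.0112, 0.055]
orientation: [0.999, 0.037, 0.0, 0.0]
wrist_force: [0.3, 0.8, 0.4]
width: 0.639
grasp_force: 0.0
```

Call:
step_arm(series=[0, 0, -0.2, 0, 0, 0, 0.65, 0, 0, -0.5, 0, 0, 0, 0.65, 0, 0, -0.8, 0, 0, 0, 1, 0, 0, -0.9, 0, 0, 0, 1, 0, 0, -0.9, 0, 0, 0, 1])

```text
t: 26.5
tool_pos: [0.5698, 0.0116, 0.1671]
orientation: [0.999, 0.037, 0.004, 0.0]
wrist_force: [1.0, -1.3, -0.2]
width: 0.799
grasp_force: 0.0
```

Call:
step_arm(series=[-0.6, 1, 0, 0, 0, 0, 1, -0.6, 1, 0, 0, 0, 0, 1, -0.6, 1, 0, 0, 0, 0, 1, -0.6, 1, 0, 0, 0, 0, 1, -0.6, 1, 0, 0, 0, 0, 1])

```text
t: 26.92
tool_pos: [0.5009, -0.1189, 0.1614]
orientation: [0.999, 0.033, -0.002, 0.001]
wrist_force: [-0.3, 0.0, 0.3]
width: 0.989
grasp_force: 0.0
```

Call:
step_arm(series=[0, 1, 0, 0, 0, 0, 1, 0, 1, 0, 0, 0, 0, 1, 0, 1, 0, 0, 0, 0, 1, 0, 1, 0, 0, 0, 0, 1])

```text
t: 27.25
tool_pos: [0.5124, -0.2418, 0.1618]
orientation: [0.999, 0.032, -0.0, 0.002]
wrist_force: [0.0, -1.0, 0.3]
width: 0.998
grasp_force: 0.0
```

```bash
python3 - <<'E'
from m import *
t=viewer.camera('top'); s=viewer.camera('side')
H,S,V=cv2.split(cv2.cvtColor(t['frame'],cv2.COLOR_RGB2HSV))
print(rects(t,(H>=3)&(H<=14)&(S>150)&(V>100)&(np.indices(H.shape)[0]>150),.040,60))
print(rects(t,pick(V<60,(324,172)),.0535))
print(rects(t,pick(V<65,(453,168)),.0135))
go(573.2,-380.5,50,104.8)
a=cv2.resize(t['frame'][143:221,300:378],None,fx=5,fy=5,interpolation=cv2.INTER_CUBIC);b=cv2.resize(s['frame'][160:225,270:352],None,fx=5,fy=5,interpolation=cv2.INTER_CUBIC)
im=np.zeros((390,800,3),np.uint8);im[:,:390]=a;im[:325,390:]=b;save(im,'st1.png')
E
```

```text
[{'px': (323, 186), 'mean': [518.3, 7.8], 'box': (531.1, 8.7), 'size': (139, 65), 'ang': 5.3, 'n': 715}]
[{'px': (321, 169), 'mean': [568.5, 11.8], 'box': (568.6, 11.8), 'size': (57, 32), 'ang': 4.3, 'n': 194}]
[{'px': (434, 198), 'mean': [482.8, -326.3], 'box': (481.6, -321.2), 'size': (343, 100), 'ang': -23.1, 'n': 1520}]
t 27.35 tcp [ 512.9 -234.1  161.6] yaw 4.14 w 0.998 F 0.0 wf [0.3 1.  0.1] | shift [0.414 1.254 0.928] turn [-0.003  0.    -2.237]
```

View pics/st1.png

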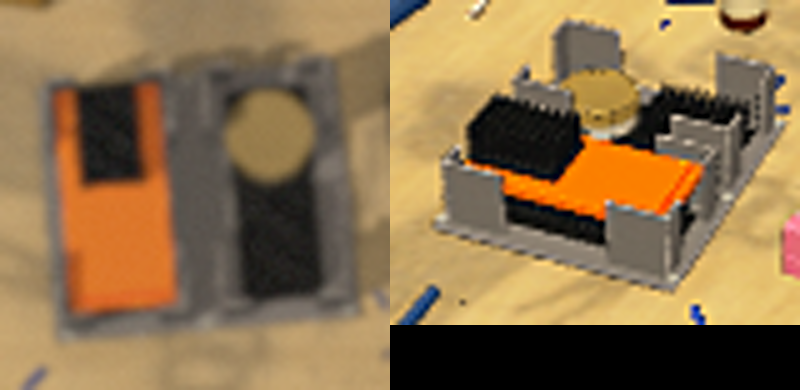

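The first sink stands squarely on the far place (top crop (110,133)) and the sheet has not shifted. Now the second sink.

Call:
step_arm(series=[0.41, 1, 0, 0, 0, -1, 1, 0.41, 1, 0, 0, 0, -1, 1, 0.41, 1, 0, 0, 0, -1, 1, 0.41, 1, 0, 0, 0, -1, 1, 0.41, 1, 0, 0, 0, -1, 1, 0.41, 1, 0, 0, 0, -1, 1, 0.41, 1, 0, 0, 0, -1, 1, 0.41, 1, 0, 0, 0, -1, 1])

```text
t: 28.02
tool_pos: [0.5721, -0.3464, 0.162]
orientation: [0.908, 0.419, 0.0, -0.001]
wrist_force: [0.1, 0.4, -0.3]
width: 0.998
grasp_force: 0.0
```

Call:
step_arm(series=[0, 0, 0, 0, 0, -1, 1, 0, 0, 0, 0, 0, -1, 1, 0, 0, 0, 0, 0, -1, 1, 0, 0, 0, 0, 0, -1, 1, 0, 0, 0, 0, 0, -1, 1, 0, 0, 0, 0, 0, -1, 1, 0, 0, 0, 0, 0, -1, 1, 0, 0, 0, 0, 0, -1, 1])

```text
t: 28.68
tool_pos: [0.5718, -0.3474, 0.1625]
orientation: [0.68, 0.734, 0.0, -0.001]
wrist_force: [0.7, 0.6, -0.0]
width: 0.998
grasp_force: 0.0
```

```bash
python3 -c "
from m import *
go(573.5,-380.6,50,104.8)"
```

```text
t 28.6833 tcp [ 571.8 -347.4  162.5] yaw 94.39 w 0.998 F 0.0 wf [ 0.7  0.6 -0. ] | shift [-0.278 -0.007  0.937] turn [ 0.    -0.002 -0.231]
```

Call:
step_arm(series=[-0.28, 0, 0, 0, 0, -0.15, 1, -0.28, 0, 0.3, 0, 0, -0.23, 1, -0.28, 0, 0.6, 0, 0, -0.23, 1, -0.28, 0, 0.94, 0, 0, -0.23, 1, -0.28, 0, 0.94, 0, 0, -0.23, 1, -0.28, 0, 0.94, 0, 0, -0.23, 1])

```text
t: 29.18
tool_pos: [0.5727, -0.3811, 0.0481]
orientation: [0.611, 0.791, -0.0, -0.003]
wrist_force: [1.2, -0.2, 0.6]
width: 1.001
grasp_force: 0.0
```

Call:
step_arm(series=[0, 0, 0, 0, 0, 0, 1])

```text
t: 29.27
tool_pos: [0.5756, -0.3825, 0.0522]
orientation: [0.611, 0.792, 0.001, 0.001]
wrist_force: [0.1, 0.1, 0.7]
width: 0.995
grasp_force: 0.0
```

```bash
python3 -c "
from m import *
go(573.5,-380.6,14,104.8)"
```

```text
t 29.2667 tcp [ 575.6 -382.5   52.2] yaw 104.65 w 0.995 F 0.0 wf [0.1 0.1 0.7] | shift [ 0.02  -0.014  0.318] turn [ 0.003  0.002 -0.003]
```

Call:
step_arm(series=[0.02, -0.01, 0.15, 0, 0, 0, 1, 0.02, -0.01, 0.3, 0, 0, 0, 1, 0.02, -0.01, 0.3, 0, 0, 0, 0.3, 0.02, -0.01, 0.3, 0, 0, 0, 0.3, 0.02, -0.01, 0.3, 0, 0, 0, 0.3, 0.02, -0.01, 0.3, 0, 0, 0, 0.3, 0.02, -0.01, 0.3, 0, 0, 0, 0.3, 0.02, -0.01, 0.3, 0, 0, 0, 0.3])

```text
t: 29.93
tool_pos: [0.5726, -0.3813, 0.0153]
orientation: [0.611, 0.791, 0.0, 0.001]
wrist_force: [-0.0, -0.5, -0.4]
width: 0.635
grasp_force: 0.0
```

Call:
step_arm(series=[0, 0, 0, 0, 0, 0, 0.3, 0, 0, 0, 0, 0, 0, 0.3, 0, 0, 0, 0, 0, 0, 0.3, 0, 0, 0, 0, 0, 0, 0.3, 0, 0, 0, 0, 0, 0, 0.3])

```text
t: 30.35
tool_pos: [0.5721, -0.381, 0.0143]
orientation: [0.611, 0.791, 0.0, 0.0]
wrist_force: [0.0, 0.0, 2.2]
width: 0.451
grasp_force: 25.0
```

Call:
step_arm(series=[0, 0, -0.2, 0, 0, 0, 0.3, 0, 0, -0.5, 0, 0, 0, 0.3, 0, 0, -0.8, 0, 0, 0, 0.3, 0, 0, -1, 0, 0, 0, 0.3, 0, 0, -1, 0, 0, 0, 0.3])

```text
t: 30.77
tool_pos: [0.5753, -0.3821, 0.1404]
orientation: [0.611, 0.791, 0.001, 0.005]
wrist_force: [1.5, -0.9, -0.3]
width: 0.452
grasp_force: 25.0
```

Call:
step_arm(series=[0.2, 0, 0, 0, 0, 0, 0.3, 0.5, 0, 0, 0, 0, 0, 0.3, 0.8, 0, 0, 0, 0, 0, 0.3, 1, 0, 0, 0, 0, 0, 0.3])

```text
t: 31.1
tool_pos: [0.5399, -0.2608, 0.1328]
orientation: [0.61, 0.792, 0.0, -0.002]
wrist_force: [0.4, 0.5, -0.7]
width: 0.456
grasp_force: 25.0
```

Call:
step_arm(series=[0.3, 0, 0, 0, 0, 0, 0.3, 0.6, 0, 0, 0, 0, 0, 0.3, 0.9, 0, 0, 0, 0, 0, 0.3, 1, 0, 0, 0, 0, 0, 0.3])

```text
t: 31.43
tool_pos: [0.5089, -0.1425, 0.1332]
orientation: [0.609, 0.793, 0.0, -0.002]
wrist_force: [0.8, 1.1, -1.3]
width: 0.449
grasp_force: 25.0
```

Call:
step_arm(series=[0.2, 0, 0, 0, 0, -0.15, 0.3, 0.4, 0.1, 0, 0, 0, -0.3, 0.3, 0.6, 0.2, 0, 0, 0, -0.45, 0.3, 0.8, 0.23, 0, 0, 0, -0.6, 0.3, 1, 0.23, 0, 0, 0, -0.75, 0.3, 1, 0.23, 0, 0, 0, -0.9, 0.3, 1, 0.23, 0, 0, 0, -1, 0.3, 1, 0.23, 0, 0, 0, -1, 0.3])

```text
t: 32.1
tool_pos: [0.507, -0.0255, 0.1332]
orientation: [0.261, 0.965, -0.0, -0.001]
wrist_force: [0.6, -0.1, -2.0]
width: 0.449
grasp_force: 25.0
```

```bash
python3 -c "
from m import *
go(499.7,6.1,97,184.3)"
```

```text
t 32.1 tcp [507.  -25.5 133.2] yaw 149.75 w 0.449 F 25.0 wf [ 0.6 -0.1 -2. ] | shift [0.185 0.197 0.302] turn [ 0.    -0.002 -0.768]
```

Call:
step_arm(series=[0.1, 0.1, 0, 0, 0, -0.15, 0.3, 0.18, 0.2, 0, 0, 0, -0.3, 0.3, 0.18, 0.2, 0.1, 0, 0, -0.45, 0.3, 0.18, 0.2, 0.2, 0, 0, -0.6, 0.3, 0.18, 0.2, 0.3, 0, 0, -0.75, 0.3, 0.18, 0.2, 0.3, 0, 0, -0.77, 0.3, 0.18, 0.2, 0.3, 0, 0, -0.77, 0.3])

```text
t: 32.68
tool_pos: [0.5006, 0.0055, 0.0973]
orientation: [-0.035, 0.999, 0.0, -0.001]
wrist_force: [-0.0, -0.4, -1.2]
width: 0.452
grasp_force: 25.0
```

```bash
python3 -c "
from m import *
go(499.7,6.1,54.6,184.3)"
```

```text
t 32.6833 tcp [500.6   5.5  97.3] yaw -175.96 w 0.452 F 25.0 wf [-0.  -0.4 -1.2] | shift [0.006 0.006 0.356] turn [ 0.001 -0.003 -0.006]
```

Call:
step_arm(series=[0.01, 0.01, 0.1, 0, 0, 0, 0.3, 0.01, 0.01, 0.2, 0, 0, 0, 0.3, 0.01, 0.01, 0.28, 0, 0, 0, 0.3, 0.01, 0.01, 0.32, 0, 0, 0, 0.3, 0.01, 0.01, 0.34, 0, 0, 0, 0.3, 0.01, 0.01, 0.34, 0, 0, 0, 0.3])

```text
t: 33.18
tool_pos: [0.4996, 0.0072, 0.0567]
orientation: [-0.037, 0.999, -0.0, -0.001]
wrist_force: [0.5, 0.6, -1.1]
width: 0.453
grasp_force: 25.0
```

Call:
step_arm(series=[0, 0, 0.005, 0, 0, 0, 0.3, 0, 0, 0.01, 0, 0, 0, 0.3, 0, 0, 0.01, 0, 0, 0, 0.3])

```text
t: 33.43
tool_pos: [0.5002, 0.0071, 0.0564]
orientation: [-0.037, 0.999, -0.0, 0.0]
wrist_force: [0.1, 1.3, -1.1]
width: 0.452
grasp_force: 25.0
```

Lower it another 2 mm, then release, rise and move aside.

Call:
step_arm(series=[0, 0, 0.008, 0, 0, 0, 0.3, 0, 0, 0.016, 0, 0, 0, 0.3, 0, 0, 0.016, 0, 0, 0, 0.3, 0, 0, 0.016, 0, 0, 0, 0.3])

```text
t: 33.77
tool_pos: [0.4999, 0.007, 0.0542]
orientation: [-0.037, 0.999, -0.0, 0.0]
wrist_force: [-0.2, -0.9, -1.2]
width: 0.449
grasp_force: 25.0
```

Call:
step_arm(series=[0, 0, 0, 0, 0, 0, 0.65, 0, 0, 0, 0, 0, 0, 0.65, 0, 0, 0, 0, 0, 0, 0.65, 0, 0, 0, 0, 0, 0, 0.65, 0, 0, 0, 0, 0, 0, 0.65])

```text
t: 34.18
tool_pos: [0.5001, 0.0071, 0.0543]
orientation: [-0.037, 0.999, -0.0, 0.0]
wrist_force: [0.6, -0.2, 0.1]
width: 0.636
grasp_force: 0.0
```

Call:
step_arm(series=[0, 0, -0.2, 0, 0, 0, 0.65, 0, 0, -0.5, 0, 0, 0, 0.65, 0, 0, -0.8, 0, 0, 0, 1, 0, 0, -0.9, 0, 0, 0, 1, 0, 0, -0.9, 0, 0, 0, 1])

```text
t: 34.6
tool_pos: [0.5022, 0.0076, 0.1654]
orientation: [-0.037, 0.999, -0.0, 0.003]
wrist_force: [1.1, -0.3, 0.9]
width: 0.796
grasp_force: 0.0
```

Call:
step_arm(series=[0.1, -1, 0, 0, 0, 0, 1, 0.1, -1, 0, 0, 0, 0, 1, 0.1, -1, 0, 0, 0, 0, 1, 0.1, -1, 0, 0, 0, 0, 1])

```text
t: 34.93
tool_pos: [0.4953, -0.1228, 0.1597]
orientation: [-0.031, 1.0, -0.002, -0.002]
wrist_force: [-0.5, 0.2, 0.9]
width: 0.985
grasp_force: 0.0
```

Call:
step_arm(series=[0, -1, 0, 0, 0, 0, 1, 0, -1, 0, 0, 0, 0, 1, 0, -1, 0, 0, 0, 0, 1, 0, -1, 0, 0, 0, 0, 1])

```text
t: 35.27
tool_pos: [0.5044, -0.2426, 0.1596]
orientation: [-0.031, 1.0, -0.001, -0.001]
wrist_force: [0.5, -1.4, -0.1]
width: 0.999
grasp_force: 0.0
```

```bash
python3 - <<'E'
from m import *
t=viewer.camera('top'); s=viewer.camera('side')
H,S,V=cv2.split(cv2.cvtColor(t['frame'],cv2.COLOR_RGB2HSV))
roi=np.zeros(V.shape,bool);roi[155:212,308:340]=1
print(rects(t,(H>=3)&(H<=14)&(S>150)&(V>100)&(np.indices(H.shape)[0]>150),.040,60))
print(rects(t,(V<60)&roi,.0535,30))
go(500,6,54,184.3)
a=cv2.resize(t['frame'][143:221,300:378],None,fx=5,fy=5,interpolation=cv2.INTER_CUBIC);b=cv2.resize(s['frame'][160:225,270:352],None,fx=5,fy=5,interpolation=cv2.INTER_CUBIC)
im=np.zeros((390,800,3),np.uint8);im[:,:390]=a;im[:325,390:]=b;save(im,'st2.png')
E
```

```text
[{'px': (323, 184), 'mean': [526.6, 8.5], 'box': (530.5, 9.5), 'size': (138, 64), 'ang': 4.2, 'n': 470}]
[{'px': (321, 169), 'mean': [568.2, 11.6], 'box': (568.3, 11.8), 'size': (57, 32), 'ang': 4.3, 'n': 196}, {'px': (323, 192), 'mean': [498.3, 7.2], 'box': (498.3, 6.9), 'size': (55, 30), 'ang': -0.2, 'n': 186}]
t 35.3667 tcp [ 504.8 -234.5  160.3] yaw -175.95 w 1.0 F 0.0 wf [0.2 1.  0. ] | shift [-0.104  2.001  0.889] turn [ 0.002 -0.003 -0.006]
```

View pics/st2.png

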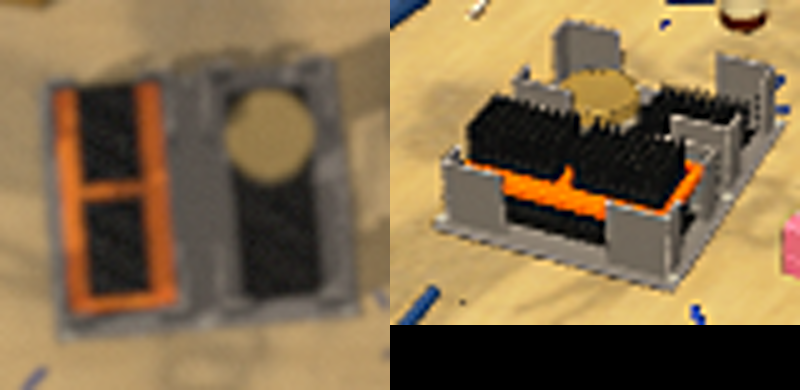

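Both sinks stand upright on the flat sheet, at about (110,133) and (118,245) in the top crop, each over its lower place. Nothing touches the robot, so I'm handing the job in.

```bash
python3 -c "
from h import *
print(workorder.hand_in())"
```

```text
the job is handed in; nothing more can be done
None
```

I laid the separator flat on the complete (+y) bay, stacked both bench heat sinks on it, fins up, one above each place of the layer below, and handed the job in at about 35 s of the 72 s; the hand-in gave no verdict.

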